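# Send the alteration things over on the hand-cranked counter shuttle

### The arm

A 6-joint arm with a two-finger parallel gripper is mounted at the origin on a cart in front of the work surface, level with it; the furniture and walls round the work are solid. World frame = base frame: x ahead of the robot, y to its left, z up, the work surface at z = 0. Lengths are in mm, angles in rad, forces in N, time in s.
With the tool pointing down it reaches from about 275 to 750 mm from the base axis. Payload 10.2 kg.
Tool frame: the origin (TCP) lies on the front face of the gripper's body, between the roots of the fingers; the fingertips stand 73 mm ahead of it and the grasp point (between the pads) lies 54 mm ahead of it; z points along the fingers, y is the line along which they close (so a half turn about z gives the same grasp; the last joint's range is limited). The gripper opens to 85 mm and grips with 20 to 120 N. Pads are 22 mm wide; open, the fingers measure 114 mm over their backs; the gripper's body (76 mm by 85 mm) begins 54 mm behind the grasp point. The pads swing forward as they close: fully open they stand 13 mm farther back than shut.
Start: joints at [0.88, 0.313, 1.498, -0, 1.331, -0.223], TCP at [236.748, 468.596, 303.894] pointing down, gripper open.
Joint ranges: [-2.94, 2.94], [-0.97, 2.17], [0.19, 2.56], [-1.23, 4.37], [0.02, 3.11], [-2.88, 2.88]. Speed limits (rad/s): [2.39, 2.39, 3.01, 3.14, 3.14, 3.14].

### API

Orientations are given as a unit quaternion [w, x, y, z].
In Python, from rig import * gives the robot as it stands.
- The arm moves only by the tool step_arm, never from a script. Its argument "plan" is a list of rows, each an object with "offset": the shift along the tool's x, y, z in cm, a list of three; "rot": the turn, a rotation vector about the tool's x, y, z in degrees, a list of three; "gripper": the finger opening in cm, from 0 to 8.54. In form: [{"offset": [x, y, z], "rot": [wx, wy, wz], "gripper": gripper}, ...]. A call has 1 to 12 rows; each row is the pose to reach, as a shift and turn from the pose commanded when the call began, along the tool's axes at that moment; what a row does not reach only later rows make up. A row lasts 1/10 s, in which the tool goes at most 50 mm and 8.59 degrees, less where a joint would pass 70% of its speed; a pose out of reach is approached as far as the arm can. A call with a gripper value outside its range is refused whole. The fingers move at their own pace and stop on an object; "squeeze" is the grip in N (left out, the last holds). Time passes only in rows, so rows that repeat a pose let the fingers close. It gives the time, the measured TCP pose, the force, the opening and the grip force at its end, in the units of the state.
- sense(): the state, without advancing time (a new reading comes with each control period).
- capture(name): name is "scene" or "side" or "wrist"; returns a dict with "color" (420x560x3 uint8, red, green, blue), "depth" (420x560 float32, mm along the optical axis (not along the pixel's ray), 0 where there is no reading), "vertical_fov" (degrees; the focal length in pixels is half the picture's height over the tangent of half this angle, whatever the lens; pixels are square), "cx", "cy" (the principal point, pixels), "rvec" (rotation vector, rad) and "tvec" (3), from world to camera coordinates, as OpenCV has them; the wrist camera has in their place "mount" (4x4, takes a point from camera to tool coordinates, whose origin is the TCP and whose axes are the flange's). Camera axes: x right, y down, z forward; pixel columns grow to the right and rows downward; lengths in mm; the calibration is good to about 2 mm. A picture is of the moment at which its call begins: read the wrist's pose just before it.
- finish_job(): hands the job in; it is judged then, once.
The state is a dict: "time_s": time; "joints": joint angles; "dq": joint speeds; "tau": joint torques, N m; "eef_pos": TCP position; "ee_rot": TCP orientation; "force": force on the tool from outside, world axes, zero at the start; "wrist_torque": the same for the moment, N m; "grip_width": opening from 0.0 (shut) to 1.0 (fully open); "grip_force": force on a finger pad.
Only numpy, scipy, OpenCV 4.12 (cv2) and the standard library are available. Lean on these libraries where they do the work, as an engineer would, in place of code of your own. Each camera call takes 0.05 s, during which the arm holds its last target. There are 200 camera calls.

### The job

Put all the loose sewing things that are here (felt marker, seam ripper, rubber stamp, thread spools, whichever are on the counter) into the wooden shuttle tray while it waits at its left end, and turn the lock knob anticlockwise to its stop to free the crank. Then wind the crank clockwise, two full turns, until the loaded tray stands at its right end stop, and lock it there by turning the knob clockwise to its stop. The things must end in the tray; leave the bell and the calculator where they are.

Things in the scene. Friction and masses are not known exactly. Their poses are not given: they have to be found in the camera images.
- shuttle: Fixed transfer shuttle. Origin on the counter; x away from the robot (turned up to 0.2 rad clockwise), y left, z up. Aluminium bed with rails, 130 mm in x, 480 in y, centre x=+45. In front of it, towards the robot, a grey box (x -135 to -30, y -135 to +135, top z=70 mm) with the crank (axis x=-85, y=-60) and lock knob (axis x=-85, y=+88); a steel bolt from the knob locks the crank.
- tray_floor (a point): Centre of the inner floor of the light wooden open tray, 31 mm above the counter; axes as the shuttle's. Inside 140 mm in x, 180 mm in y; walls 4 mm thick, rim 34 mm above this point. At its left end the tray is at shuttle x=+45, y=+126 mm; the crank moves it 20 mm per radian along shuttle -y, to y=-126 mm.
- crank (a joint): Crank angle about its vertical axis, rad: 0 with the tray at its left end; grows clockwise (from above) to 12.57 (two turns) at the right end stop. At both ends (and once midway) the arm points along shuttle -y; only so (within 0.1 rad) does the lock go home. About 2 N at the grip; stays where it is left. With the knob on lock it is blocked after about 0.15 rad.
- crank_grip (a point): On the axis of the crank's upright black grip, 55 mm from the crank axis, 134 mm above the counter. The grip is a free-spinning cylinder 23 mm in diameter, from 22 mm above to 40 mm below this point; held from above, it goes round without the hand turning. The flat crank arm lies just below its foot.
- lock (a joint): Lock knob angle, rad: 0 at the anticlockwise stop (from above), crank free; grows clockwise to 2.4 at the stop, crank locked. Starts between 2.1 and 2.4. Friction 0.04 N m; stays where it is left; needs more than one grasp for the whole turn.
- lock_grip (a point): On the knob's vertical axis at the height to grip, 107 mm above the counter. The knob is an upright black bar 53 mm long, 14 mm thick, from 25 mm below to 7 mm above this point, on a round foot 56 mm in diameter. The bar lies along this point's own x; in the shuttle's frame it has turned clockwise from shuttle x by the lock angle.
- marker: Felt marker lying on its side, 16x140x14 mm, along its own y; origin under its middle. May be absent.
- seam_ripper: Seam ripper lying flat, 11x114x11 mm, along its own y; the solid handle reaches from y=-23 to y=+57 mm, the thin blade points to -y; origin at the underside in mid-length. May be absent.
- rubber_stamp: Rubber stamp standing, 26x50x66 mm (50 mm along its own y); origin at the centre of its underside; base 12 mm high; the upright wooden handle is 24 mm thick between 32 and 66 mm height. May be absent.
- thread_spool_0: Thread spool standing upright, 27 mm in diameter, 46 mm high, with 7 mm flanges at both ends on a 14 to 16 mm thick core; origin at the centre of its underside. May be absent.
- thread_spool_1: A second thread spool of the same size; origin at the centre of its underside. May be absent.
- bell: Counter bell, 80 mm in diameter, 56 mm high; origin under its centre. Leave alone.
- calculator: Desk calculator, 140x88x15 mm; origin under its centre. Leave alone.
There are look-alikes about, which are no part of the job. Of the things that look like the marker, take the one that is nearest to the robot's base at the start.

How it is judged (in metres and radians):
On the way, in this order (a step that is already met when the one before it is completed fails the run):
1. every loose sewing thing is in the tray at its left end and the knob is at its anticlockwise stop (in either order) (x of marker in the frame of tray_floor between -0.072 and 0.072 m and y of marker in the frame of tray_floor between -0.092 and 0.092 m and z of marker in the frame of tray_floor between -0.01 and 0.034 m and x of seam_ripper in the frame of tray_floor between -0.072 and 0.072 m and y of seam_ripper in the frame of tray_floor between -0.092 and 0.092 m and z of seam_ripper in the frame of tray_floor between -0.01 and 0.034 m and x of rubber_stamp in the frame of tray_floor between -0.072 and 0.072 m and y of rubber_stamp in the frame of tray_floor between -0.092 and 0.092 m and z of rubber_stamp in the frame of tray_floor between -0.01 and 0.034 m and x of thread_spool_0 in the frame of tray_floor between -0.072 and 0.072 m and y of thread_spool_0 in the frame of tray_floor between -0.092 and 0.092 m and z of thread_spool_0 in the frame of tray_floor between -0.01 and 0.034 m and x of thread_spool_1 in the frame of tray_floor between -0.072 and 0.072 m and y of thread_spool_1 in the frame of tray_floor between -0.092 and 0.092 m and z of thread_spool_1 in the frame of tray_floor between -0.01 and 0.034 m and value of joint lock below 0.12 rad and value of joint crank below 0.6 rad), for 0.2 s.
2. the tray has been wound to its right end stop (value of joint crank above 12.4 rad), for 0.2 s.
At the end, for the whole second after the job is handed in: every sewing thing present has its origin inside the tray (within 72 mm in x and 92 mm in y of the floor's centre, less than 34 mm above the floor) and is at rest; the crank is at its right end stop (above 12.40 rad) and the knob at its clockwise stop (above 2.28 rad) (x of marker in the frame of tray_floor between -0.072 and 0.072 m and y of marker in the frame of tray_floor between -0.092 and 0.092 m and z of marker in the frame of tray_floor between -0.01 and 0.034 m and x of seam_ripper in the frame of tray_floor between -0.072 and 0.072 m and y of seam_ripper in the frame of tray_floor between -0.092 and 0.092 m and z of seam_ripper in the frame of tray_floor between -0.01 and 0.034 m and x of rubber_stamp in the frame of tray_floor between -0.072 and 0.072 m and y of rubber_stamp in the frame of tray_floor between -0.092 and 0.092 m and z of rubber_stamp in the frame of tray_floor between -0.01 and 0.034 m and x of thread_spool_0 in the frame of tray_floor between -0.072 and 0.072 m and y of thread_spool_0 in the frame of tray_floor between -0.092 and 0.092 m and z of thread_spool_0 in the frame of tray_floor between -0.01 and 0.034 m and x of thread_spool_1 in the frame of tray_floor between -0.072 and 0.072 m and y of thread_spool_1 in the frame of tray_floor between -0.092 and 0.092 m and z of thread_spool_1 in the frame of tray_floor between -0.01 and 0.034 m and linear speed of each of marker, seam_ripper, rubber_stamp, thread_spool_0, thread_spool_1 below 0.03 m/s and value of joint crank above 12.4 rad and value of joint lock above 2.28 rad); the robot touches nothing.
It fails at once if the bell is pushed more than 3 cm away (distance of bell from where it was at the start of the episode above 0.03 m).
It fails at once if the calculator is pushed more than 3 cm away (distance of calculator from where it was at the start of the episode above 0.03 m).
Of marker, seam_ripper, rubber_stamp, thread_spool_0, thread_spool_1 only 2 to 4 are there at a start; the rules pass over those that are not, and their reading is None.
At some moment in a run one of marker, seam_ripper, rubber_stamp, thread_spool_0, thread_spool_1 may be knocked a few centimetres aside while the robot is not near it.
Once in a run the grip may slacken for a moment while it holds something.
It also fails if it takes over 210 s, if anything falls off the work surface, if the arm or the gripper's body presses on something with over 40 N, if the wrist force passes 120 N, or if a joint passes its speed limit or range.

## Working session

There is one attempt and no reset: what is moved stays moved. The work goes in short steps, Python scripts to look and compute and a tool call to move; the robot and the scene stay as the last step left them, time stands still between calls to the robot, and variables do not carry over. Pictures are saved under pics/ and viewed, at most 16 in all, crops included, and the job is handed in when it is done.

Besides the shell and the picture viewer there is one more tool, called after "Emit:" as name(argument=value, ...), one argument or row to a line, values as JSON. step_arm: Moves the arm, as the interface text tells. Its arguments: {"type":"object","properties":{"plan":{"type":"array"},"squeeze":{"type":"number"}},"required":["plan"]}

```bash
ls; mkdir -p pics
cat > h.py <<'E'
from rig import *
import numpy as np, cv2, json
from scipy.spatial.transform import Rotation as R
def toolT(s=None):
    s=s or sense(); T=np.eye(4); q=s['ee_rot']; T[:3,:3]=R.from_quat([q[1],q[2],q[3],q[0]]).as_matrix(); T[:3,3]=s['eef_pos']; return T
def cam(name):
    T=toolT(); c=capture(name); f=c['color'].shape[0]/2/np.tan(np.radians(c['vertical_fov'])/2)
    if name=='wrist': M=T@np.array(c['mount'])
    else:
        W=np.eye(4); W[:3,:3]=cv2.Rodrigues(np.array(c['rvec'],float))[0]; W[:3,3]=np.ravel(c['tvec']); M=np.linalg.inv(W)
    c['M']=M; c['f']=f; return c
def save(c,n): cv2.imwrite('pics/'+n+'.png',cv2.cvtColor(c['color'],cv2.COLOR_RGB2BGR)); np.savez('pics/'+n+'.npz',color=c['color'],depth=c['depth'],M=c['M'],f=c['f'],cx=c['cx'],cy=c['cy'])
def load(n):
    z=np.load('pics/'+n+'.npz'); return {k:z[k] for k in z}
def ray(c,u,v,z):
    d=c['M'][:3,:3]@np.array([(u-c['cx'])/c['f'],(v-c['cy'])/c['f'],1]); o=c['M'][:3,3]; return o+d*(z-o[2])/d[2]
def cloud(c):
    h,w=c['depth'].shape; v,u=np.mgrid[:h,:w]; d=c['depth']
    P=np.stack([(u-c['cx'])/c['f']*d,(v-c['cy'])/c['f']*d,d],-1); P=P@c['M'][:3,:3].T+c['M'][:3,3]; P[d==0]=np.nan; return P
E
python3 - <<'E'
from h import *
s=sense(); print(s)
for n in ['scene','side','wrist']:
    c=cam(n); save(c,n+'0'); print(n,c['M'].round(2).tolist(),c['f'],c['cx'],c['cy'])
a=[cv2.imread(f'pics/{n}0.png') for n in ['scene','side']]
E
```

```text
pics
{'time_s': 0.0, 'joints': array([ 8.79601659e-01,  3.13476215e-01,  1.49845133e+00,  1.70213493e-05,
        1.33102755e+00, -2.23399633e-01]), 'dq': array([ 3.38007492e-04, -5.09270923e-05, -1.78551920e-03, -7.82578887e-04,
       -1.08972217e-03,  3.99995772e-04]), 'tau': array([ 1.52182333e-04, -4.12252772e+01, -2.59751880e+01, -1.68426350e-04,
        3.95067211e-03,  1.95591878e-05]), 'eef_pos': array([236.6285472 , 468.45708808, 303.3162417 ]), 'ee_rot': array([-3.08193589e-04,  2.31772582e-01,  9.72769760e-01, -6.07577945e-04]), 'force': array([-0.49682759, -0.77643167, -0.12848184]), 'wrist_torque': array([-0.00359497, -0.01579946,  0.06232376]), 'grip_force': 0.0, 'grip_width': 0.9999892788515712}
scene [[0.77, -0.49, 0.4, -151.09], [-0.63, -0.61, 0.48, -756.42], [0.01, -0.62, -0.78, 1332.92], [0.0, 0.0, 0.0, 1.0]] 462.5318540181503 279.61131436170393 218.73712904961437
side [[-0.98, -0.14, 0.12, 309.34], [-0.19, 0.66, -0.73, 1042.25], [0.02, -0.74, -0.67, 1104.33], [0.0, 0.0, 0.0, 1.0]] 489.36965604430003 279.54930976894775 201.09083563333058
wrist [[0.45, 0.85, 0.29, 162.71], [0.89, -0.43, -0.15, 505.78], [-0.0, 0.32, -0.95, 373.59], [0.0, 0.0, 0.0, 1.0]] 300.22316725304836 278.7375365334973 212.50795032752546
```

View pics/scene0.png

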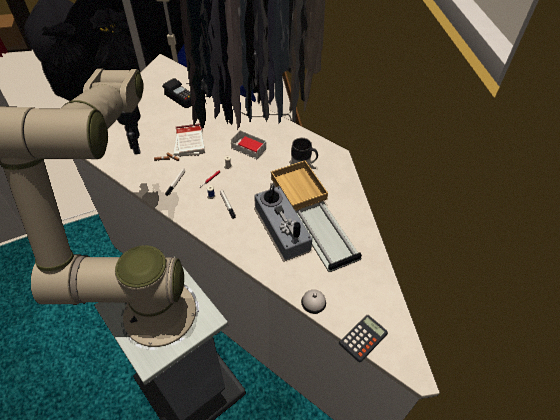

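View pics/side0.png

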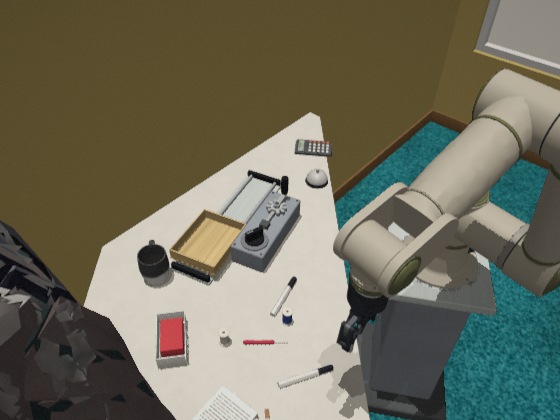

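Scene: two markers, at (176,181) and (228,204). There is a red seam ripper at (210,179), a dark spool at (211,192) and a pale spool at (228,162). The shuttle is at (300,215), with the tray at its left end. Next I'll crop in close.

Run:
```python
from h import *
c=load('scene0'); s=load('side0')
a=cv2.resize(c['color'][135:255,140:350],None,fx=3.6,fy=3.6,interpolation=cv2.INTER_CUBIC)
cv2.imwrite('pics/c1.png',a[:430,:,::-1])
b=cv2.resize(s['color'][225:415,150:350],None,fx=3,fy=3,interpolation=cv2.INTER_CUBIC)
cv2.imwrite('pics/c2.png',b[:,:,::-1])
for n,u,v,z in [('mkA',176,181,7),('mkB',228,204,7),('rip',210,179,5),('spD',211,187,46),('spW',228,158,46),('bell',314,300,30),('calc',363,338,10),('mug',303,150,40)]: print(n,ray(c,u,v,z).round())
for n,u,v,z in [('mkA',306,376,7),('mkB',284,295,7),('rip',265,343,5),('spD',287,312,46),('spW',224,333,46)]: print(n,ray(s,u,v,z).round())
```

```text
mkA [336. 450.   7.]
mkB [425. 226.   7.]
rip [446. 377.   5.]
spD [407. 306.  46.]
spW [547. 393.  46.]
bell [ 396. -286.   30.]
calc [ 433. -469.   10.]
mug [815. 246.  40.]
mkA [334. 455.   7.]
mkB [428. 232.   7.]
rip [449. 386.   5.]
spD [407. 312.  46.]
spW [549. 403.  46.]
```

View pics/c1.png

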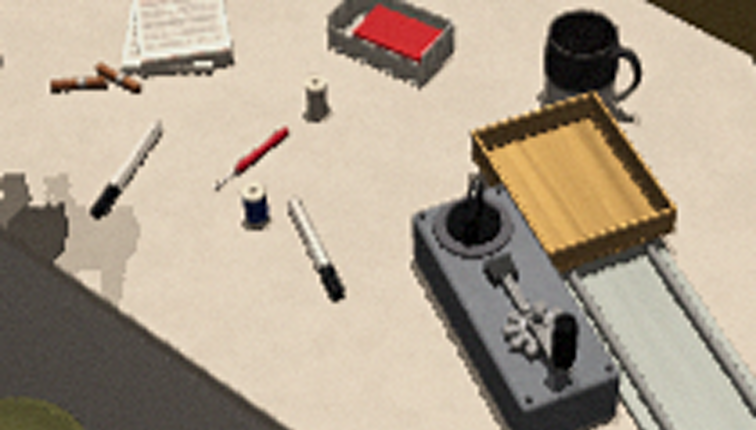

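View pics/c2.png

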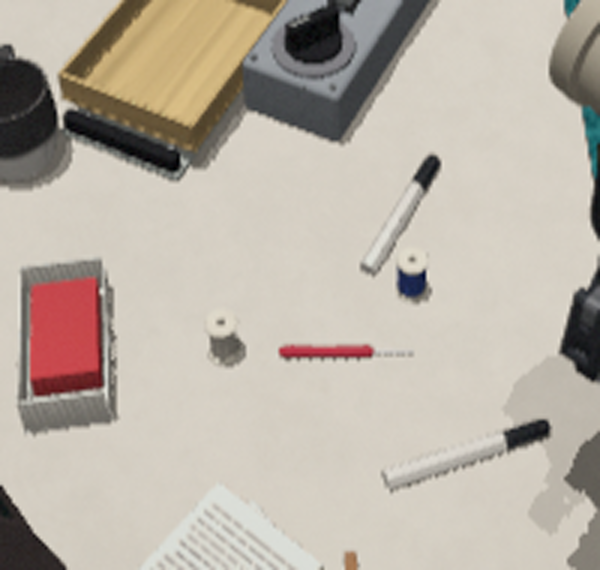

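View pics/wrist0.png

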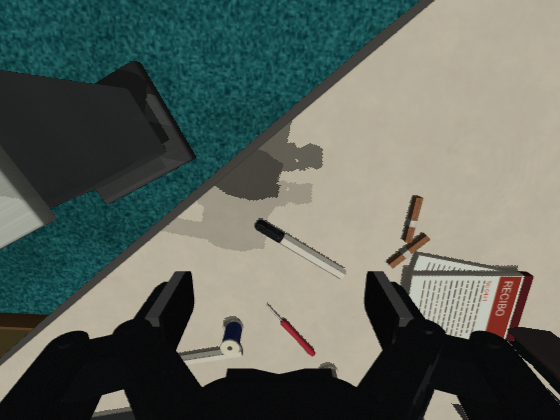

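Candidates:
- **Marker:** A at (176,181), 563 mm from the base, and B at (228,204), 484 mm. B is nearest, so I take B. The brown pencil stubs at (170,157) are not the marker.
- **Ripper:** the red one at (210,179). The red block in the bin at (248,143) is not it.
- **Spools:** navy at (211,192) and pale at (228,162).
- **Stamp:** none to be seen.

Now I'll measure the shuttle and the parts.

```bash
cat >> h.py <<'E'
def go(p,yaw=None,s=None):
    """p: world TCP target mm; yaw: direction of tool y in world (rad), mod pi. prints offset cm, rot deg"""
    T=toolT(s); off=T[:3,:3].T@(np.array(p,float)-T[:3,3])/10
    rot=np.zeros(3)
    if yaw is not None:
        cy=np.arctan2(T[1,1],T[0,1]); best=None
        d=(yaw-cy+np.pi/2)%np.pi-np.pi/2
        y=cy+d; Y=np.array([np.cos(y),np.sin(y),0]); Z=np.array([0,0,-1.]); X=np.cross(Y,Z)
        rot=np.degrees(R.from_matrix(T[:3,:3].T@np.stack([X,Y,Z],1)).as_rotvec())
    print('off',off.round(2).tolist(),'rot',rot.round(1).tolist(),'j6',float(sense()['joints'][5]))
E
python3 - <<'E'
from h import *
for n in ['scene0','side0']:
    c=load(n); P=cloud(c); z=P[...,2]; hsv=cv2.cvtColor(c['color'],cv2.COLOR_RGB2HSV)
    x,y=P[...,0],P[...,1]
    reg=(x>350)&(x<800)&(y>-250)&(y<350)
    # box top
    m=reg&(np.abs(z-70)<5)&(hsv[...,1]<90); m2=cv2.morphologyEx(m.astype(np.uint8),cv2.MORPH_OPEN,np.ones((3,3)))
    k,l,st,ce=cv2.connectedComponentsWithStats(m2); i=1+np.argmax(st[1:,4])
    q=P[l==i]; print(n,'box',cv2.minAreaRect(q[:,:2].astype(np.float32)),np.nanmedian(q[:,2]))
    # tray (wood)
    m=reg&(hsv[...,0]>12)&(hsv[...,0]<28)&(hsv[...,1]>90)&(z>20)&(z<75)
    k,l,st,ce=cv2.connectedComponentsWithStats(m.astype(np.uint8)); i=1+np.argmax(st[1:,4])
    q=P[l==i]; print('tray',cv2.minAreaRect(q[:,:2].astype(np.float32)),np.percentile(q[:,2],[5,50,98]))
    r2=(x>300)&(x<620)&(y>150)&(y<500)
    # objects above table
    red=r2&(hsv[...,1]>140)&((hsv[...,0]<8)|(hsv[...,0]>170))
    obj=r2&(z>5)&(z<60)
    for nm,mm in [('red',red),('obj',obj)]:
        k,l,st,ce=cv2.connectedComponentsWithStats(mm.astype(np.uint8))
        for i in range(1,k):
            if st[i,4]>12:
                q=P[l==i]; print(nm,ce[i].round(),st[i,4],np.nanmean(q,0).round(),[np.round(t,2) for t in cv2.minAreaRect(q[:,:2].astype(np.float32))],np.nanmax(q[:,2]).round())
E
```

```text
scene0 box ((476.45806884765625, -10.540519714355469), (190.7157745361328, 48.94251251220703), 77.93743896484375) 69.00412966420004
tray ((674.769287109375, 122.6268310546875), (223.5479278564453, 151.51052856445312), 74.97802734375) [25.19695123 32.19260245 65.42003258]
red [212. 176.] 40 [461. 383.   6.] [array([461.38, 383.05]), array([71.76, 10.1 ]), np.float64(10.23)] 14.0
obj [227. 160.] 59 [545. 397.  33.] [array([546.87, 400.8 ]), array([31.8 , 22.97]), np.float64(72.22)] 52.0
obj [177. 178.] 84 [347. 459.  12.] [array([346.55, 460.08]), array([109.96,  22.62]), np.float64(32.22)] 19.0
obj [212. 176.] 33 [462. 383.   9.] [array([460.52, 384.11]), array([75.37, 11.45]), np.float64(9.35)] 14.0
obj [275. 181.] 34 [613. 180.  45.] [array([613.76, 178.54]), array([52.16,  4.65]), np.float64(74.91)] 59.0
obj [210. 190.] 74 [401. 304.  32.] [array([414.26, 321.34]), array([69.65, 24.66]), np.float64(50.08)] 51.0
obj [227. 203.] 119 [424. 231.  12.] [array([424.26, 230.43]), array([139.49,  19.26]), np.float64(72.56)] 21.0
side0 box ((520.5912475585938, 25.289352416992188), (269.7412
[... 389 characters left out ...]
9.97,  9.96]), np.float64(76.58)] 60.0
obj [254. 263.] 277 [530. 158.  34.] [array([536.49, 159.36]), array([18.54, 76.17]), np.float64(89.83)] 60.0
obj [283. 296.] 255 [429. 239.  13.] [array([429.07, 234.71]), array([140.13,  16.83]), np.float64(74.28)] 21.0
obj [287. 316.] 149 [407. 315.  34.] [array([406.29, 310.92]), array([25.66, 25.3 ]), np.float64(28.87)] 50.0
obj [223. 337.] 152 [550. 406.  34.] [array([552.76, 402.61]), array([25.27, 25.43]), np.float64(59.1)] 49.0
obj [258. 342.] 114 [467. 389.   9.] [array([468.23, 388.89]), array([79.26, 16.61]), np.float64(8.08)] 15.0
obj [299. 378.] 293 [349. 465.  12.] [array([348.57, 461.25]), array([110.61,  18.99]), np.float64(31.72)] 19.0
```

Run:
```python
from h import *
go([427,232,230],np.radians(-16.6))
c=load('side0');P=cloud(c);x,y,z=P[...,0],P[...,1],P[...,2]
m=(np.abs(z-70)<4)&(x>400)&(x<650)&(y>-150)&(y<200)
q=P[m]
# tray wood lines
for n in ['side0','scene0']:
    c=load(n);P=cloud(c);hsv=cv2.cvtColor(c['color'],cv2.COLOR_RGB2HSV);x,y,z=P[...,0],P[...,1],P[...,2]
    m=((hsv[...,0]>12)&(hsv[...,0]<28)&(hsv[...,1]>90)&(x>500)&(x<800)&(y>0)&(y<300)).astype(np.uint8)
    cs,_=cv2.findContours(m,0,1); k=max(cs,key=cv2.contourArea); h=cv2.approxPolyDP(cv2.convexHull(k),6,True)[:,0]; print(n,h.tolist(),[ray(c,u,v,65)[:2].round().tolist() for u,v in h])
```

```text
off [-27.66, -12.52, 7.35] rot [-0.1, 0.0, 79.8] j6 -0.22342038921056612
side0 [[204, 210], [245, 224], [215, 274], [170, 252]] [[720.0, 8.0], [583.0, 42.0], [617.0, 243.0], [763.0, 193.0]]
scene0 [[305, 160], [327, 195], [296, 210], [271, 171]] [[765.0, 179.0], [707.0, -8.0], [572.0, 9.0], [624.0, 215.0]]
```

Emit:
step_arm(
  plan=[
    {"offset":[-27.7,-12.5,7.3],"rot":[0,0,79.8],"gripper":5},
    {"offset":[-27.7,-12.5,7.3],"rot":[0,0,79.8],"gripper":5},
    {"offset":[-27.7,-12.5,7.3],"rot":[0,0,79.8],"gripper":5},
    {"offset":[-27.7,-12.5,7.3],"rot":[0,0,79.8],"gripper":5},
    {"offset":[-27.7,-12.5,7.3],"rot":[0,0,79.8],"gripper":5},
    {"offset":[-27.7,-12.5,7.3],"rot":[0,0,79.8],"gripper":5},
    {"offset":[-27.7,-12.5,7.3],"rot":[0,0,79.8],"gripper":5},
    {"offset":[-27.7,-12.5,7.3],"rot":[0,0,79.8],"gripper":5},
    {"offset":[-27.7,-12.5,7.3],"rot":[0,0,79.8],"gripper":5},
    {"offset":[-27.7,-12.5,7.3],"rot":[0,0,79.8],"gripper":5},
    {"offset":[-27.7,-12.5,7.3],"rot":[0,0,79.8],"gripper":5},
    {"offset":[-27.7,-12.5,7.3],"rot":[0,0,79.8],"gripper":5},
  ],
)

```text
time_s: 1.35
eef_pos: [427.5, 232.1, 230.8]
ee_rot: [-0.0, 0.801, 0.598, -0.0]
force: [-0.3, 0.7, -0.7]
grip_width: 0.588
grip_force: 0.0
```

Run:
```python
from h import *
s=sense();print(s['eef_pos'],s['grip_width'])
c=cam('wrist'); save(c,'w1'); go([427,232,230],np.radians(-16.6))
```

```text
[427.54135101 232.13318527 230.78543945] 0.5875181750613185
off [-0.03, -0.05, 0.08] rot [-0.0, 0.0, 0.1] j6 0.5444180698464138
```

View pics/w1.png

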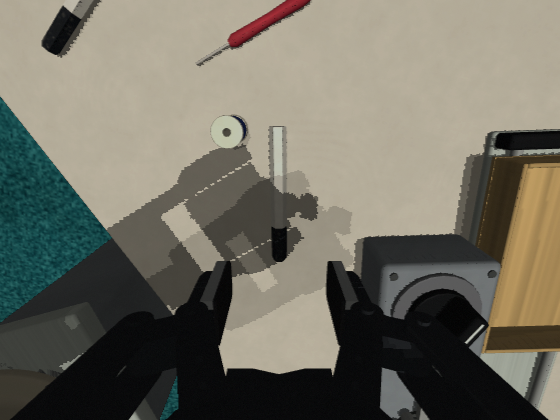

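Marker spans (279,127)–(280,262). Navy spool top is at (227,131). The ripper's tip is at (198,65) and its handle starts at (231,42). The tray corner is at the right.

Run:
```python
from h import *
c=load('w1'); P=cloud(c)
def p(n,u,v,z): print(n,ray(c,u,v,z).round(1)[:2],'depthpt',P[v,u].round(1))
a=ray(c,278,127,7);b=ray(c,279.5,262,3); print((a+b)/2,np.linalg.norm(a-b),np.degrees(np.arctan2(*(a-b)[1::-1])))
p('spD',227,131,46); p('rip tip',199,65,4); p('rip hs',232,43,7); p('box c1',363,238,70);p('box c2',479,236,70);p('tray ctr rim',489,157,65)
```

```text
[426.68648601 228.08022445   5.        ] 144.5500989051538 74.16010907047017
spD [406.  308.2] depthpt [401.4 307.9  20.1]
rip tip [393.7 368.7] depthpt [393.  369.5   0. ]
rip hs [428.1 376.2] depthpt [428.2 375.8   8.8]
box c1 [490.2 194.7] depthpt [502.1 159.3  -0. ]
box c2 [583.4 169. ] depthpt [606.6 144.1  29.6]
tray ctr rim [599. 232.] depthpt [633.7 213.3   9.7]
```

Run:
```python
from h import *
go([427,229,76],np.radians(-15.8))
```

```text
off [-0.32, 0.04, 15.48] rot [-0.0, 0.0, -0.7] j6 0.5444180698464138
```

Emit:
step_arm(
  plan=[
    {"offset":[-0.3,0,5],"rot":[0,0,-0.7],"gripper":4.5},
    {"offset":[-0.3,0,10],"rot":[0,0,-0.7],"gripper":4.5},
    {"offset":[-0.3,0,13],"rot":[0,0,-0.7],"gripper":4.5},
    {"offset":[-0.3,0,15.5],"rot":[0,0,-0.7],"gripper":4},
    {"offset":[-0.3,0,15.5],"rot":[0,0,-0.7],"gripper":3},
    {"offset":[-0.3,0,15.5],"rot":[0,0,-0.7],"gripper":0.5},
    {"offset":[-0.3,0,15.5],"rot":[0,0,-0.7],"gripper":0.5},
    {"offset":[-0.3,0,15.5],"rot":[0,0,-0.7],"gripper":0.5},
    {"offset":[-0.3,0,15.5],"rot":[0,0,-0.7],"gripper":0.5},
    {"offset":[-0.3,0,12],"rot":[0,0,-0.7],"gripper":0.5},
    {"offset":[-0.3,0,7],"rot":[0,0,-0.7],"gripper":0.5},
    {"offset":[-0.3,0,2],"rot":[0,0,-0.7],"gripper":0.5},
  ],
  squeeze=50,
)

```text
time_s: 2.6
eef_pos: [426.3, 229.1, 212.7]
ee_rot: [-0.0, 0.798, 0.602, -0.0]
force: [1.0, 1.0, -0.8]
grip_width: 0.175
grip_force: 50.8
```

Run:
```python
from h import *
# shuttle estimate
t=np.radians(-14.7); ex=np.array([np.cos(t),np.sin(t)]); ey=np.array([-ex[1],ex[0]]); O=np.array([600.4,4.3])
f=lambda x,y:O+ex*x+ey*y
print('tray',f(45,126),'marker',f(45+35,126))
m=f(45+40,126); go([*m,200],t)
print(np.linalg.norm(f(45,126)))
```

```text
tray [675.90054989 114.75662934] marker [709.75492124 105.87510128]
off [-4.07, 31.14, 1.25] rot [-0.0, 0.0, -1.2] j6 0.5280129606231136
685.5732180616361
```

Emit:
step_arm(
  plan=[
    {"offset":[-0.5,4,0],"rot":[0,0,-1],"gripper":0.5},
    {"offset":[-1,8,0],"rot":[0,0,-1],"gripper":0.5},
    {"offset":[-1.5,12,0],"rot":[0,0,-1],"gripper":0.5},
    {"offset":[-2,16,0],"rot":[0,0,-1],"gripper":0.5},
    {"offset":[-2.5,20,0],"rot":[0,0,-1],"gripper":0.5},
    {"offset":[-3,24,0],"rot":[0,0,-1],"gripper":0.5},
    {"offset":[-3.5,28,0],"rot":[0,0,-1],"gripper":0.5},
    {"offset":[-4,31,0],"rot":[0,0,-1],"gripper":0.5},
    {"offset":[-4,31,0],"rot":[0,0,-1],"gripper":0.5},
    {"offset":[-4,31,0],"rot":[0,0,-1],"gripper":0.5},
  ],
)

```text
time_s: 3.6
eef_pos: [713.8, 105.7, 210.4]
ee_rot: [-0.0, 0.793, 0.609, -0.0]
force: [-0.9, 0.8, -0.0]
grip_width: 0.171
grip_force: 50.8
```

Run:
```python
from h import *
s=sense();print(s['eef_pos'],s['grip_width'],s['grip_force'])
c=cam('wrist'); save(c,'w2')
```

```text
[713.76595089 105.74340083 210.4083899 ] 0.17120471322394348 50.820141434669495
```

View pics/w2.png

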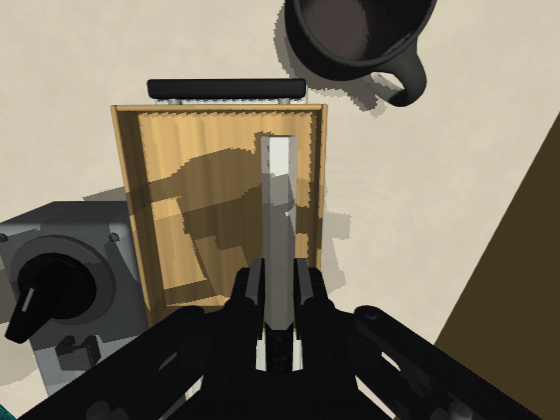

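The marker is held over the tray. The rim's left-end corners are at (112,107) and (327,104), and the knob bar is at lower left.

Run:
```python
from h import *
c=load('w2'); a=ray(c,112,107,65);b=ray(c,327,104,65)
print(a,b,np.linalg.norm(a-b)); d=(b-a)[:2]/np.linalg.norm((b-a)[:2]); t=np.arctan2(d[1],d[0]); print('yaw',np.degrees(t))
ey=np.array([-d[1],d[0]]); tc=(a+b)[:2]/2-94*ey; print('tray centre',tc)
O=tc-45*d-126*ey; print('O',O)
e=ray(c,279,137,115)
T=toolT(); rel=T[:2,3]-tc; print('tcp in tray',rel@d,rel@ey, 'marker end',(e[:2]-tc)@d,(e[:2]-tc)@ey)
print('knob',O-85*d+88*ey,'crank',O-85*d-60*ey)
m=tc+36*d-1*ey; go([*m,108],t)
```

```text
[626.48402917 216.89200291  65.        ] [767.65293997 181.41968422  65.        ] 145.5573659062499
yaw -14.105016168797617
tray centre [674.16069192 107.98987932]
O [599.81122101  -3.2448103 ]
tcp in tray 38.46773023114709 7.907515430924452 marker end 40.083950995057826 76.77505497881269
knob [538.81950605 102.8165432 ] crank [502.75191761 -40.72135795]
off [-0.89, -0.23, 10.29] rot [-0.0, -0.0, -0.8] j6 0.24560347126404108
```

Emit:
step_arm(
  plan=[
    {"offset":[-0.5,-0.5,4],"rot":[0,0,-0.6],"gripper":0.5},
    {"offset":[-0.5,-0.5,7],"rot":[0,0,-0.6],"gripper":0.5},
    {"offset":[-0.5,-0.5,9],"rot":[0,0,-0.6],"gripper":0.5},
    {"offset":[-0.5,-0.5,10.2],"rot":[0,0,-0.6],"gripper":0.5},
    {"offset":[-0.5,-0.5,10.2],"rot":[0,0,-0.6],"gripper":0.5},
    {"offset":[-0.5,-0.5,10.2],"rot":[0,0,-0.6],"gripper":2},
    {"offset":[-0.5,-0.5,10.2],"rot":[0,0,-0.6],"gripper":2.8},
    {"offset":[-0.5,-0.5,10.2],"rot":[0,0,-0.6],"gripper":2.8},
    {"offset":[-0.5,-0.5,7],"rot":[0,0,-0.6],"gripper":2.8},
    {"offset":[-0.5,-0.5,3],"rot":[0,0,-0.6],"gripper":2.8},
    {"offset":[-0.5,-0.5,-2],"rot":[0,0,-0.6],"gripper":2.8},
  ],
)

```text
time_s: 4.75
eef_pos: [707.2, 102.3, 231.0]
ee_rot: [-0.001, 0.79, 0.614, -0.001]
force: [1.4, -0.2, 0.8]
grip_width: 0.328
grip_force: 0.0
```

Run:
```python
from h import *
# view pose for ripper: handle centre est; hover
t=np.radians(10)
# handle from (428,376) towards dir; length 80 -> centre
c=load('w1');P=cloud(c);hsv=cv2.cvtColor(c['color'],cv2.COLOR_RGB2HSV)
m=(hsv[...,1]>140)&((hsv[...,0]<8)|(hsv[...,0]>170))
v,u=np.nonzero(m); q=np.array([ray(c,a,b,6)[:2] for a,b in zip(u,v)]); print(len(q),cv2.minAreaRect(q.astype(np.float32)),q.mean(0))
go([468,386,200],np.radians(-80))
```

```text
1023 ((462.4930725097656, 384.61834716796875), (75.5851058959961, 10.36601734161377), 11.560900688171387) [460.2768413  383.89952393]
off [21.58, -30.18, 3.18] rot [-0.1, 0.1, 65.7] j6 0.2297996584746644
```

Emit:
step_arm(
  plan=[
    {"offset":[3,-4,3],"rot":[0,0,8],"gripper":4},
    {"offset":[6,-8,3],"rot":[0,0,16],"gripper":4},
    {"offset":[9,-12,3],"rot":[0,0,24],"gripper":4},
    {"offset":[12,-16,3],"rot":[0,0,32],"gripper":4},
    {"offset":[15,-20,3],"rot":[0,0,40],"gripper":4},
    {"offset":[18,-24,3],"rot":[0,0,48],"gripper":4},
    {"offset":[21,-28,3],"rot":[0,0,56],"gripper":4},
    {"offset":[21.4,-30.4,3],"rot":[0,0,64],"gripper":4},
    {"offset":[21.4,-30.4,3],"rot":[0,0,67],"gripper":4},
    {"offset":[21.4,-30.4,3],"rot":[0,0,67],"gripper":4},
  ],
)

```text
time_s: 5.75
eef_pos: [465.5, 385.4, 201.3]
ee_rot: [-0.0, 0.997, 0.076, 0.0]
force: [0.6, -0.1, 0.2]
grip_width: 0.47
grip_force: 0.0
```

```bash
cat > red.py <<'E'
from h import *
c=cam('wrist'); save(c,'w3')
hsv=cv2.cvtColor(c['color'],cv2.COLOR_RGB2HSV)
m=(hsv[...,1]>140)&((hsv[...,0]<8)|(hsv[...,0]>170)); P=cloud(c)
m=m&(P[...,2]<25)
k,l,st,ce=cv2.connectedComponentsWithStats(m.astype(np.uint8))
for i in range(1,k):
    if st[i,4]>60:
        v,u=np.nonzero(l==i); q=np.array([ray(c,a,b,6)[:2] for a,b in zip(u,v)]); print(st[i],cv2.minAreaRect(q.astype(np.float32)))
print(sense()['eef_pos'])
E
python3 red.py
```

```text
[273 164  13  83 783] ((464.1022033691406, 384.65191650390625), (79.76824951171875, 9.409955978393555), 11.149291038513184)
[466.13171982 384.82797652 201.24070097]
```

Run:
```python
from h import *
go([462,384.4,75],np.radians(-78.8))
```

```text
off [-0.42, -0.02, 12.62] rot [-0.0, -0.0, -2.4] j6 1.9139202272024813
```

Emit:
step_arm(
  plan=[
    {"offset":[-0.4,0,4],"rot":[0,0,-2.4],"gripper":4},
    {"offset":[-0.4,0,8],"rot":[0,0,-2.4],"gripper":4},
    {"offset":[-0.4,0,11],"rot":[0,0,-2.4],"gripper":3.5},
    {"offset":[-0.4,0,12.6],"rot":[0,0,-2.4],"gripper":3},
    {"offset":[-0.4,0,12.6],"rot":[0,0,-2.4],"gripper":2},
    {"offset":[-0.4,0,12.6],"rot":[0,0,-2.4],"gripper":0.3},
    {"offset":[-0.4,0,12.6],"rot":[0,0,-2.4],"gripper":0.3},
    {"offset":[-0.4,0,12.6],"rot":[0,0,-2.4],"gripper":0.3},
    {"offset":[-0.4,0,12.6],"rot":[0,0,-2.4],"gripper":0.3},
    {"offset":[-0.4,0,8],"rot":[0,0,-2.4],"gripper":0.3},
    {"offset":[-0.4,0,4],"rot":[0,0,-2.4],"gripper":0.3},
    {"offset":[-0.4,0,-1],"rot":[0,0,-2.4],"gripper":0.3},
  ],
  squeeze=50,
)

```text
time_s: 7.0
eef_pos: [461.6, 383.8, 211.5]
ee_rot: [0.0, 0.995, 0.097, -0.001]
force: [0.7, 1.1, 0.2]
grip_width: 0.107
grip_force: 51.1
```

```bash
cat >> h.py <<'E'
t0=np.radians(-14.3); ex=np.array([np.cos(t0),np.sin(t0)]); ey=np.array([-ex[1],ex[0]]); tc=np.array([675.,110.])
def tray(x,y): return tc+ex*x+ey*y
def sh(x,y): return tc+ex*(x-45)+ey*(y-126)
E
python3 - <<'E'
from h import *
# origin is 17 mm from handle centre toward blade (old -x world); after turning by -67 about z...
go([*tray(2,10),210],t0)
go([*tray(2,10),107],t0)
E
```

```text
off [16.27, 30.16, 0.14] rot [-0.0, 0.1, -64.6] j6 1.875612765920365
off [16.3, 30.15, 10.44] rot [-0.0, 0.1, -64.6] j6 1.875612765920365
```

Emit:
step_arm(
  plan=[
    {"offset":[2,4,0],"rot":[0,0,-8],"gripper":0.3},
    {"offset":[4,8,0],"rot":[0,0,-16],"gripper":0.3},
    {"offset":[6,12,0],"rot":[0,0,-24],"gripper":0.3},
    {"offset":[8,16,0],"rot":[0,0,-32],"gripper":0.3},
    {"offset":[10.5,20,0],"rot":[0,0,-40],"gripper":0.3},
    {"offset":[13,24,0],"rot":[0,0,-48],"gripper":0.3},
    {"offset":[15,28,0],"rot":[0,0,-56],"gripper":0.3},
    {"offset":[16.3,30.2,0],"rot":[0,0,-64.6],"gripper":0.3},
    {"offset":[16.3,30.2,2],"rot":[0,0,-64.6],"gripper":0.3},
    {"offset":[16.3,30.2,5],"rot":[0,0,-64.6],"gripper":0.3},
    {"offset":[16.3,30.2,8],"rot":[0,0,-64.6],"gripper":0.3},
    {"offset":[16.3,30.2,8],"rot":[0,0,-64.6],"gripper":0.3},
  ],
)

```text
time_s: 8.2
eef_pos: [678.5, 119.0, 126.4]
ee_rot: [-0.002, 0.79, 0.614, -0.003]
force: [-0.8, -0.8, -0.5]
grip_width: 0.113
grip_force: 51.1
```

Run:
```python
from h import *
go([*tray(2,10),107],t0); s=sense(); print(s['grip_width'],s['grip_force'])
c=cam('wrist'); save(c,'w4')
```

```text
off [0.04, 0.1, 1.94] rot [-0.5, 0.1, -0.0] j6 0.253617781628305
0.11304351980037196 51.127599477767944
```

View pics/w4.png

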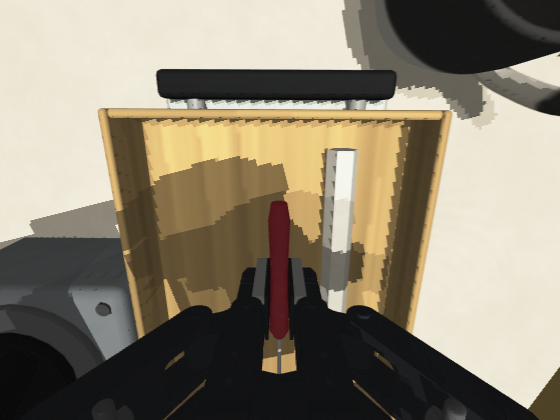

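Ripper is held at (279,270) over the tray, and the marker lies in the tray at (342,230). Lowering it.

Emit:
step_arm(
  plan=[
    {"offset":[0,0,1],"rot":[0,0,0],"gripper":0.3},
    {"offset":[0,0,1.9],"rot":[0,0,0],"gripper":0.3},
    {"offset":[0,0,1.9],"rot":[0,0,0],"gripper":0.3},
    {"offset":[0,0,1.9],"rot":[0,0,0],"gripper":1.8},
    {"offset":[0,0,1.9],"rot":[0,0,0],"gripper":1.8},
    {"offset":[0,0,1.9],"rot":[0,0,0],"gripper":1.8},
    {"offset":[0,0,-2],"rot":[0,0,0],"gripper":1.8},
    {"offset":[0,0,-6],"rot":[0,0,0],"gripper":1.8},
    {"offset":[0,0,-10],"rot":[0,0,0],"gripper":2.5},
  ],
)

```text
time_s: 9.15
eef_pos: [680.1, 119.2, 232.7]
ee_rot: [0.0, 0.79, 0.614, 0.0]
force: [0.9, 0.3, 0.4]
grip_width: 0.291
grip_force: 0.0
```

Run:
```python
from h import *
c=load('w4'); a=ray(c,100,110,65);b=ray(c,450,112,65)
d=(b-a)[:2]; print(np.linalg.norm(d),np.degrees(np.arctan2(d[1],d[0])),((a+b)/2)[:2]-94*ey)
go([550,403,200],t0)
go([406,309,200],t0)
```

```text
145.1616833303836 -14.545489437217874 [673.49572329 108.35127249]
off [24.29, -19.62, 3.27] rot [0.0, -0.0, -0.0] j6 0.2538480763472586
off [11.62, -31.25, 3.27] rot [0.0, -0.0, -0.0] j6 0.2538480763472586
```

Emit:
step_arm(
  plan=[
    {"offset":[4,-3.2,0],"rot":[0,0,0],"gripper":5},
    {"offset":[8,-6.5,0],"rot":[0,0,0],"gripper":5},
    {"offset":[12,-9.7,0],"rot":[0,0,0],"gripper":5},
    {"offset":[16,-13,1],"rot":[0,0,0],"gripper":5},
    {"offset":[20,-16,2],"rot":[0,0,0],"gripper":5},
    {"offset":[23,-19,3],"rot":[0,0,0],"gripper":5},
    {"offset":[24.3,-19.6,3.3],"rot":[0,0,0],"gripper":5},
    {"offset":[24.3,-19.6,3.3],"rot":[0,0,0],"gripper":5},
    {"offset":[24.3,-19.6,3.3],"rot":[0,0,0],"gripper":5},
  ],
)

```text
time_s: 10.05
eef_pos: [551.1, 402.3, 198.3]
ee_rot: [0.0, 0.79, 0.613, 0.0]
force: [0.4, -0.3, -0.0]
grip_width: 0.588
grip_force: 0.0
```

```bash
cat > spool.py <<'E'
from h import *
import sys
c=cam('wrist'); save(c,sys.argv[1]); T=toolT(); P=cloud(c)
L=(P-T[:3,3])@T[:3,:3]
m=(P[...,2]>38)&(P[...,2]<56)&(np.abs(L[...,0])<60)&(np.abs(L[...,1])<60)
k,l,st,ce=cv2.connectedComponentsWithStats(m.astype(np.uint8))
for i in range(1,k):
    if st[i,4]>40:
        cs,_=cv2.findContours((l==i).astype(np.uint8),0,1); q=np.array([ray(c,a,b,46)[:2] for a,b in max(cs,key=len)[:,0]],np.float32)
        print(st[i],cv2.minEnclosingCircle(q),np.nanmedian(P[l==i],0).round(1))
print(T[:3,3])
E
python3 spool.py w5
```

```text
[260 209  34  31 810] ((549.1499633789062, 399.9830017089844), 13.39735221862793) [549.2 399.9  46.1]
[551.38998101 401.80376622 198.45492027]
```

View pics/w5.png

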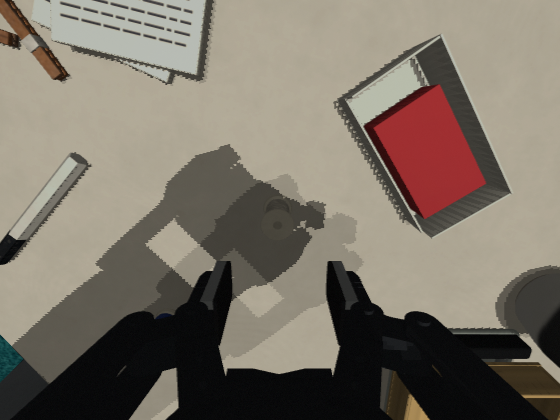

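The pale spool is at (277,224) with radius 13.4 mm, as it should be.

Emit:
step_arm(
  plan=[
    {"offset":[-0.2,-0.15,4],"rot":[0,0,0],"gripper":5},
    {"offset":[-0.2,-0.15,8],"rot":[0,0,0],"gripper":5},
    {"offset":[-0.2,-0.15,11],"rot":[0,0,0],"gripper":4.5},
    {"offset":[-0.2,-0.15,12.1],"rot":[0,0,0],"gripper":4},
    {"offset":[-0.2,-0.15,12.1],"rot":[0,0,0],"gripper":3},
    {"offset":[-0.2,-0.15,12.1],"rot":[0,0,0],"gripper":1},
    {"offset":[-0.2,-0.15,12.1],"rot":[0,0,0],"gripper":1},
    {"offset":[-0.2,-0.15,12.1],"rot":[0,0,0],"gripper":1},
    {"offset":[-0.2,-0.15,12.1],"rot":[0,0,0],"gripper":1},
    {"offset":[-0.2,-0.15,8],"rot":[0,0,0],"gripper":1},
    {"offset":[-0.2,-0.15,4],"rot":[0,0,0],"gripper":1},
    {"offset":[-0.2,-0.15,-1],"rot":[0,0,0],"gripper":1},
  ],
  squeeze=40,
)

```text
time_s: 11.3
eef_pos: [547.8, 401.3, 208.5]
ee_rot: [-0.0, 0.79, 0.614, -0.001]
force: [1.3, -0.1, 1.5]
grip_width: 0.237
grip_force: 41.8
```

```bash
sed -i 's/tc=np.array(\[675.,110.\])/tc=np.array([674.,109.])/' h.py
python3 - <<'E'
from h import *
go([*tray(-40,50),211],t0);go([*tray(-40,50),109],t0); s=sense(); print(s['grip_width'],s['grip_force'])
E
```

```text
off [-20.2, 15.44, -0.25] rot [-0.1, 0.1, 0.0] j6 0.7095850994733286
off [-20.19, 15.46, 9.95] rot [-0.1, 0.1, 0.0] j6 0.7095850994733286
0.23702009250972553 41.830287147749914
```

Emit:
step_arm(
  plan=[
    {"offset":[-3,2.4,0],"rot":[0,0,0],"gripper":1},
    {"offset":[-6.5,5,0],"rot":[0,0,0],"gripper":1},
    {"offset":[-10,7.7,0],"rot":[0,0,0],"gripper":1},
    {"offset":[-13.5,10.3,0],"rot":[0,0,0],"gripper":1},
    {"offset":[-17,13,0],"rot":[0,0,0],"gripper":1},
    {"offset":[-20.2,15.4,0],"rot":[0,0,0],"gripper":1},
    {"offset":[-20.2,15.4,2],"rot":[0,0,0],"gripper":1},
    {"offset":[-20.2,15.4,5],"rot":[0,0,0],"gripper":1},
    {"offset":[-20.2,15.4,6],"rot":[0,0,0],"gripper":1},
    {"offset":[-20.2,15.4,6],"rot":[0,0,0],"gripper":1},
  ],
)

```text
time_s: 12.3
eef_pos: [647.2, 167.9, 146.7]
ee_rot: [-0.001, 0.79, 0.614, -0.001]
force: [0.0, -0.1, -0.1]
grip_width: 0.235
grip_force: 41.8
```

Run:
```python
from h import *
go([*tray(-40,50),109],t0); s=sense(); print(s['grip_width'],s['grip_force'])
c=cam('wrist'); save(c,'w6')
```

```text
off [-0.04, 0.06, 3.77] rot [-0.2, 0.0, 0.0] j6 0.32830430324848847
0.23454302759819357 41.83094520774792
```

View pics/w6.png

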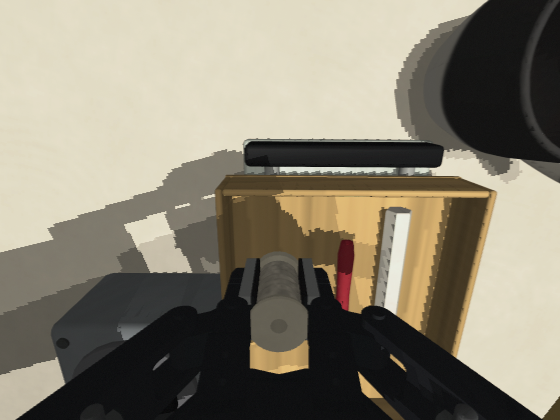

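The spool is held at (280,300), and the ripper and marker lie in the tray. I'll put it at x = -33.

Emit:
step_arm(
  plan=[
    {"offset":[0,0.7,1.5],"rot":[0,0,0],"gripper":1},
    {"offset":[0,0.7,3],"rot":[0,0,0],"gripper":1},
    {"offset":[0,0.7,3.9],"rot":[0,0,0],"gripper":1},
    {"offset":[0,0.7,3.9],"rot":[0,0,0],"gripper":1},
    {"offset":[0,0.7,3.9],"rot":[0,0,0],"gripper":3.2},
    {"offset":[0,0.7,3.9],"rot":[0,0,0],"gripper":3.2},
    {"offset":[0,0.7,3.9],"rot":[0,0,0],"gripper":3.2},
    {"offset":[0,0.7,2.5],"rot":[0,0,0],"gripper":3.2},
    {"offset":[0,0.7,0],"rot":[0,0,0],"gripper":3.2},
    {"offset":[0,0.7,-4],"rot":[0,0,0],"gripper":3.2},
    {"offset":[0,0.7,-8],"rot":[0,0,0],"gripper":3.2},
  ],
)

```text
time_s: 13.45
eef_pos: [654.3, 166.0, 230.2]
ee_rot: [0.0, 0.79, 0.614, 0.0]
force: [0.5, -0.8, 1.0]
grip_width: 0.376
grip_force: 0.0
```

Run:
```python
from h import *
go([406,308,200],t0); s=sense(); print(s['grip_width'],s['grip_force'])
```

```text
off [7.63, -27.57, 3.02] rot [0.0, -0.0, -0.0] j6 0.3248660121447609
0.3761565469234826 0.0
```

Emit:
step_arm(
  plan=[
    {"offset":[1,-4,0],"rot":[0,0,0],"gripper":5},
    {"offset":[2.2,-8,0],"rot":[0,0,0],"gripper":5},
    {"offset":[3.3,-12,0],"rot":[0,0,0],"gripper":5},
    {"offset":[4.4,-16,1],"rot":[0,0,0],"gripper":5},
    {"offset":[5.5,-20,2],"rot":[0,0,0],"gripper":5},
    {"offset":[6.6,-24,3],"rot":[0,0,0],"gripper":5},
    {"offset":[7.6,-27.6,3],"rot":[0,0,0],"gripper":5},
    {"offset":[7.6,-27.6,3],"rot":[0,0,0],"gripper":5},
    {"offset":[7.6,-27.6,3],"rot":[0,0,0],"gripper":5},
  ],
)

```text
time_s: 14.35
eef_pos: [405.9, 308.2, 199.0]
ee_rot: [0.0, 0.789, 0.614, 0.001]
force: [1.0, -0.1, 0.2]
grip_width: 0.583
grip_force: 0.0
```

```bash
python3 spool.py w7
```

```text
[261 204  34  33 832] ((405.2536315917969, 308.7427062988281), 13.847758293151855) [405.3 308.5  46. ]
[406.5322949  307.80344194 198.82680692]
```

Emit:
step_arm(
  plan=[
    {"offset":[0,-0.1,4],"rot":[0,0,0],"gripper":5},
    {"offset":[0,-0.1,8],"rot":[0,0,0],"gripper":5},
    {"offset":[0,-0.1,11],"rot":[0,0,0],"gripper":4.5},
    {"offset":[0,-0.1,12.1],"rot":[0,0,0],"gripper":4},
    {"offset":[0,-0.1,12.1],"rot":[0,0,0],"gripper":3},
    {"offset":[0,-0.1,12.1],"rot":[0,0,0],"gripper":1},
    {"offset":[0,-0.1,12.1],"rot":[0,0,0],"gripper":1},
    {"offset":[0,-0.1,12.1],"rot":[0,0,0],"gripper":1},
    {"offset":[0,-0.1,12.1],"rot":[0,0,0],"gripper":1},
    {"offset":[0,-0.1,8],"rot":[0,0,0],"gripper":1},
    {"offset":[0,-0.1,4],"rot":[0,0,0],"gripper":1},
    {"offset":[0,-0.1,-1],"rot":[0,0,0],"gripper":1},
  ],
  squeeze=40,
)

```text
time_s: 15.6
eef_pos: [404.2, 307.8, 208.9]
ee_rot: [-0.0, 0.79, 0.614, -0.001]
force: [2.2, 0.3, -1.0]
grip_width: 0.236
grip_force: 38.1
```

Run:
```python
from h import *
go([*tray(-33,-35),211],t0); s=sense(); print(s['grip_width'],s['grip_force'],sh(-85,88))
```

```text
off [-16.1, 27.75, -0.23] rot [-0.1, 0.1, 0.0] j6 0.6693734178422198
0.23644855989987185 38.110114481751225 [538.64199243 104.28727386]
```

Emit:
step_arm(
  plan=[
    {"offset":[-2,4,0],"rot":[0,0,0],"gripper":1},
    {"offset":[-4.5,8,0],"rot":[0,0,0],"gripper":1},
    {"offset":[-7,12,0],"rot":[0,0,0],"gripper":1},
    {"offset":[-9.2,16,0],"rot":[0,0,0],"gripper":1},
    {"offset":[-11.5,20,0],"rot":[0,0,0],"gripper":1},
    {"offset":[-14,24,0],"rot":[0,0,0],"gripper":1},
    {"offset":[-16.1,27.7,0],"rot":[0,0,0],"gripper":1},
    {"offset":[-16.1,27.7,2],"rot":[0,0,0],"gripper":1},
    {"offset":[-16.1,27.7,5],"rot":[0,0,0],"gripper":1},
    {"offset":[-16.1,27.7,6],"rot":[0,0,0],"gripper":1},
    {"offset":[-16.1,27.7,6],"rot":[0,0,0],"gripper":1},
  ],
)

```text
time_s: 16.7
eef_pos: [633.0, 83.8, 146.9]
ee_rot: [-0.001, 0.79, 0.614, -0.001]
force: [-0.5, -0.2, 0.3]
grip_width: 0.234
grip_force: 38.2
```

Run:
```python
from h import *
go([*tray(-33,-35),109],t0); s=sense(); print(s['grip_width'],s['grip_force'])
```

```text
off [-0.04, 0.06, 3.79] rot [-0.2, 0.0, 0.0] j6 0.19785952756836955
0.23440047051150445 38.160399825210334
```

Release, then back off to see both the tray and the knob.

Emit:
step_arm(
  plan=[
    {"offset":[0,0,1.5],"rot":[0,0,0],"gripper":1},
    {"offset":[0,0,3],"rot":[0,0,0],"gripper":1},
    {"offset":[0,0,3.8],"rot":[0,0,0],"gripper":1},
    {"offset":[0,0,3.8],"rot":[0,0,0],"gripper":1},
    {"offset":[0,0,3.8],"rot":[0,0,0],"gripper":3.2},
    {"offset":[0,0,3.8],"rot":[0,0,0],"gripper":3.2},
    {"offset":[0,0,3.8],"rot":[0,0,0],"gripper":3.2},
    {"offset":[0,0,2.5],"rot":[0,0,0],"gripper":3.2},
    {"offset":[0,0,0],"rot":[0,0,0],"gripper":3.2},
    {"offset":[0,0,-4],"rot":[0,0,0],"gripper":3.2},
    {"offset":[0,0,-9],"rot":[0,0,0],"gripper":4},
    {"offset":[0,-5,-12],"rot":[0,0,0],"gripper":4},
  ],
)

```text
time_s: 17.9
eef_pos: [594.8, 93.0, 269.1]
ee_rot: [0.003, 0.79, 0.613, 0.004]
force: [0.2, 0.0, 0.3]
grip_width: 0.463
grip_force: 0.0
```

Run:
```python
from h import *
k=sh(-85,88); go([*k[:2],250],t0)
```

```text
off [-0.31, -5.73, 1.85] rot [0.6, -0.1, -0.1] j6 0.21240664025948078
```

Emit:
step_arm(
  plan=[
    {"offset":[-4,-1,0],"rot":[0.6,0,0],"gripper":4},
    {"offset":[-8,-2,0],"rot":[0.6,0,0],"gripper":4},
    {"offset":[-8,-2,0],"rot":[0.6,0,0],"gripper":4},
    {"offset":[-8,-2,0],"rot":[0.6,0,0],"gripper":4},
  ],
)

```text
time_s: 18.3
eef_pos: [552.8, 21.2, 264.8]
ee_rot: [-0.004, 0.79, 0.613, -0.003]
force: [0.5, -0.1, 0.3]
grip_width: 0.467
grip_force: 0.0
```

Run:
```python
from h import *
c=cam('wrist'); save(c,'w8'); c=cam('scene'); save(c,'scene1')
```

```text
(no output)
```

View pics/w8.png

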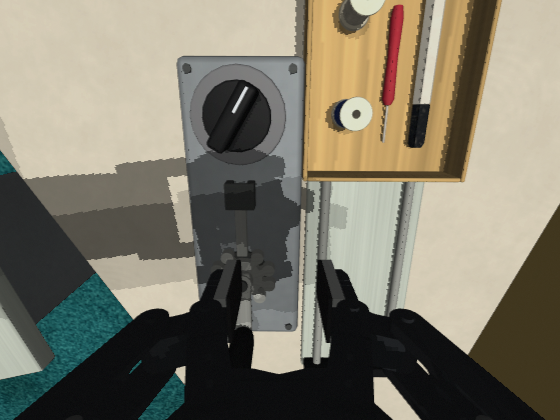

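The tray holds marker, ripper and both spools. The knob is centred near (238,114), its bar running (213,147)–(259,86). Box top corners are at (180,58), (302,57) and (298,328).

Run:
```python
from h import *
c=load('w8')
A=ray(c,180,58,70)[:2];B=ray(c,302,57,70)[:2];C=ray(c,298,328,70)[:2]
print(A,B,C,np.linalg.norm(A-B),np.linalg.norm(B-C),np.degrees(np.arctan2(*(B-A)[::-1])),np.degrees(np.arctan2(*(B-C)[::-1])))
ctr=(A+C)/2; print('ctr',ctr,'O',ctr+82.5*ex, 'O tray',sh(0,0))
print('expect A',sh(-135,135),'B',sh(-30,135),'C',sh(-30,-135))
p=ray(c,216,146,114)[:2];q=ray(c,258,86,114)[:2]
print('bar',p,q,(p+q)/2,np.linalg.norm(p-q),'dir',np.degrees(np.arctan2(*(q-p)[::-1])),'knob exp',sh(-85,88))
P=cloud(c); m=(P[...,2]>106)&(P[...,2]<120)&(np.linalg.norm(P[...,:2]-sh(-85,88),axis=-1)<50)
r=cv2.minAreaRect(P[m][:,:2].astype(np.float32)); print(m.sum(),r,P[m].mean(0))
h=(P[...,2]>128)&(P[...,2]<165)&(np.linalg.norm(P[...,:2]-sh(-85,-115),axis=-1)<50); print('grip',h.sum(),P[h].mean(0) if h.any() else 0,sh(-85,-115))
k=sh(-85,88)
```

```text
[505.62140733 159.68188182] [599.73633622 136.28098955] [ 537.39628814 -116.84265493] 96.98052174909009 260.6872858256833 -13.962971072162983 76.1643725528835
ctr [521.50884773  21.41961344] O [601.45264558   1.04219489] O tray [599.27241648  -1.98102658]
expect A [501.80015946 162.18096387] B [603.54681126 136.24606754] C [ 536.85707782 -125.38817994]
bar [522.22483669  89.46797545] [562.49391081 120.60196089] [542.35937375 105.03496817] 50.901113736263014 dir 37.70935876946656 knob exp [538.64199243 104.28727386]
1562 ((537.4994506835938, 105.57699584960938), (53.05655288696289, 14.228367805480957), 43.82395553588867) [538.68163131 106.16212326 113.57131038]
grip 313 [491.42543114 -82.27951583 135.98736004] [488.50119285 -92.42291962]
```

Run:
```python
from h import *
c=load('w8');P=cloud(c); m=(P[...,2]>106)&(P[...,2]<120)&(np.linalg.norm(P[...,:2]-[538.5,105.5],axis=-1)<35)
q=P[m][:,:2]; w,V=np.linalg.eigh(np.cov(q.T)); a=np.degrees(np.arctan2(V[1,1],V[0,1]))%180; print(a,q.mean(0),np.sqrt(w*12))
go([538.5,105,162],np.radians(a+90))
```

```text
43.732299875187266 [538.68163131 106.16212326] [14.07594258 51.84059017]
off [7.65, -3.36, 10.25] rot [-0.5, 0.1, 32.0] j6 0.07699346257478945
```

Emit:
step_arm(
  plan=[
    {"offset":[3,-1.5,1],"rot":[-0.5,0,8],"gripper":4},
    {"offset":[6,-3,2],"rot":[-0.5,0,16],"gripper":4},
    {"offset":[7.65,-3.35,3],"rot":[-0.5,0,24],"gripper":4},
    {"offset":[7.65,-3.35,4],"rot":[-0.5,0,32],"gripper":4},
    {"offset":[7.65,-3.35,6],"rot":[-0.5,0,32],"gripper":4},
    {"offset":[7.65,-3.35,8.5],"rot":[-0.5,0,32],"gripper":4},
    {"offset":[7.65,-3.35,10.2],"rot":[-0.5,0,32],"gripper":4},
    {"offset":[7.65,-3.35,10.2],"rot":[-0.5,0,32],"gripper":3},
    {"offset":[7.65,-3.35,10.2],"rot":[-0.5,0,32],"gripper":0.5},
    {"offset":[7.65,-3.35,10.2],"rot":[-0.5,0,32],"gripper":0.5},
    {"offset":[7.65,-3.35,10.2],"rot":[-0.5,0,32],"gripper":0.5},
    {"offset":[7.65,-3.35,10.2],"rot":[-0.5,0,32],"gripper":0.5},
  ],
  squeeze=40,
)

```text
time_s: 19.6
eef_pos: [537.9, 105.5, 162.8]
ee_rot: [-0.001, 0.928, 0.372, -0.001]
force: [-3.0, 6.1, -1.7]
grip_width: 0.157
grip_force: 39.9
```

Run:
```python
from h import *
s=sense(); print(s['force'],s['wrist_torque'],s['joints'][5],s['grip_force'])
go([538.5,105,162],t0+np.pi/2)
```

```text
[-3.01669659  6.13611704 -1.70711051] [0.84864157 0.41749908 0.0306801 ] 0.7875738428131577 39.94726896286011
off [0.0, 0.08, 0.08] rot [-0.0, 0.2, 58.0] j6 0.7875738428131577
```

Emit:
step_arm(
  plan=[
    {"offset":[0,0,0],"rot":[0,0,-7],"gripper":0.5},
    {"offset":[0,0,0],"rot":[0,0,-14],"gripper":0.5},
    {"offset":[0,0,0],"rot":[0,0,-21],"gripper":0.5},
    {"offset":[0,0,0],"rot":[0,0,-28],"gripper":0.5},
    {"offset":[0,0,0],"rot":[0,0,-35],"gripper":0.5},
    {"offset":[0,0,0],"rot":[0,0,-42],"gripper":0.5},
    {"offset":[0,0,0],"rot":[0,0,-49],"gripper":0.5},
    {"offset":[0,0,0],"rot":[0,0,-56],"gripper":0.5},
    {"offset":[0,0,0],"rot":[0,0,-63],"gripper":0.5},
    {"offset":[0,0,0],"rot":[0,0,-70],"gripper":0.5},
    {"offset":[0,0,0],"rot":[0,0,-70],"gripper":0.5},
  ],
)

```text
time_s: 20.7
eef_pos: [538.0, 105.7, 162.8]
ee_rot: [-0.001, 0.545, 0.838, -0.001]
force: [-3.5, 6.6, -2.7]
grip_width: 0.156
grip_force: 39.8
```

Run:
```python
from h import *
s=sense(); print(s['force'],s['wrist_torque'],s['joints'][5],s['grip_force'],s['grip_width'])
T=toolT(); print(np.degrees(np.arctan2(T[1,1],T[0,1])))
```

```text
[-3.4809437   6.6179193  -2.68379164] [1.24192087 0.24872914 0.08384543] -0.4375841672813052 39.84577238559723 0.15643659413634572
23.923451886204333
```

Emit:
step_arm(
  plan=[
    {"offset":[0,0,0],"rot":[0,0,-7],"gripper":0.5},
    {"offset":[0,0,0],"rot":[0,0,-14],"gripper":0.5},
    {"offset":[0,0,0],"rot":[0,0,-21],"gripper":0.5},
    {"offset":[0,0,0],"rot":[0,0,-28],"gripper":0.5},
    {"offset":[0,0,0],"rot":[0,0,-35],"gripper":0.5},
    {"offset":[0,0,0],"rot":[0,0,-42],"gripper":0.5},
    {"offset":[0,0,0],"rot":[0,0,-47],"gripper":0.5},
    {"offset":[0,0,0],"rot":[0,0,-51],"gripper":0.5},
    {"offset":[0,0,0],"rot":[0,0,-54],"gripper":0.5},
    {"offset":[0,0,0],"rot":[0,0,-54],"gripper":0.5},
  ],
)

```text
time_s: 21.7
eef_pos: [537.9, 105.7, 162.8]
ee_rot: [-0.002, 0.108, 0.994, 0.0]
force: [-3.5, 6.8, -1.0]
grip_width: 0.152
grip_force: 49.9
```

Run:
```python
from h import *
s=sense(); print(s['force'],s['wrist_torque'],s['joints'][5],s['grip_force'],s['grip_width'])
T=toolT(); print(np.degrees(np.arctan2(T[1,1],T[0,1])))
```

```text
[-3.52462069  6.76942151 -0.99344149] [ 1.23200082  0.67261568 -1.20177128] -1.3760264021054884 49.91529107093811 0.15248743610727417
77.6400644273517
```

Emit:
step_arm(
  plan=[
    {"offset":[0,0,0],"rot":[0,0,-50],"gripper":3},
    {"offset":[0,0,0],"rot":[0,0,0],"gripper":4},
    {"offset":[0,0,-4],"rot":[0,0,0],"gripper":4},
    {"offset":[0,0,-9],"rot":[0,0,8],"gripper":5},
    {"offset":[0,0,-14],"rot":[0,0,16],"gripper":5},
    {"offset":[0,0,-14],"rot":[0,0,24],"gripper":5},
  ],
)

```text
time_s: 22.3
eef_pos: [540.2, 104.9, 310.5]
ee_rot: [0.006, 0.314, 0.949, 0.001]
force: [0.4, -0.4, -0.2]
grip_width: 0.585
grip_force: 0.0
```

Run:
```python
from h import *
go([488.5,-91.5,300],t0)
```

```text
off [-7.55, -18.86, 1.03] rot [0.6, 0.4, 67.7] j6 -0.9521537033487946
```

Emit:
step_arm(
  plan=[
    {"offset":[-1,-3,0],"rot":[0.6,0.4,8],"gripper":5},
    {"offset":[-2,-6,0],"rot":[0.6,0.4,16],"gripper":5},
    {"offset":[-3,-9,0],"rot":[0.6,0.4,24],"gripper":5},
    {"offset":[-5,-12,0],"rot":[0.6,0.4,32],"gripper":5},
    {"offset":[-6,-15,0],"rot":[0.6,0.4,40],"gripper":5},
    {"offset":[-7,-18,0],"rot":[0.6,0.4,48],"gripper":5},
    {"offset":[-7.5,-18.9,0.5],"rot":[0.6,0.4,56],"gripper":5},
    {"offset":[-7.5,-18.9,1],"rot":[0.6,0.4,64],"gripper":5},
    {"offset":[-7.5,-18.9,1],"rot":[0.6,0.4,67.5],"gripper":5},
    {"offset":[-7.5,-18.9,1],"rot":[0.6,0.4,67.5],"gripper":5},
    {"offset":[-7.5,-18.9,1],"rot":[0.6,0.4,67.5],"gripper":5},
  ],
)

```text
time_s: 23.4
eef_pos: [487.3, -92.1, 293.4]
ee_rot: [-0.004, 0.786, 0.618, -0.005]
force: [-0.2, 0.5, -0.5]
grip_width: 0.583
grip_force: 0.0
```

Run:
```python
from h import *
c=cam('wrist'); save(c,'w9'); P=cloud(c)
h=(P[...,2]>148)&(P[...,2]<165)&(np.linalg.norm(P[...,:2]-[488.5,-91.5],axis=-1)<45)
q=P[h]; print(h.sum(),q.mean(0),cv2.minEnclosingCircle(q[:,:2].astype(np.float32)))
# knob bar
m=(P[...,2]>106)&(P[...,2]<120)&(np.linalg.norm(P[...,:2]-[538.5,105.5],axis=-1)<35)
if m.sum()>50:
    q=P[m][:,:2]; w,V=np.linalg.eigh(np.cov(q.T)); print(np.degrees(np.arctan2(V[1,1],V[0,1])),q.mean(0),m.sum())
go([488.5,-91.5,300],t0)
```

```text
651 [486.78325983 -89.01604799 155.34173279] ((486.3506774902344, -90.17715454101562), 10.677590370178223)
off [0.08, 0.1, -0.68] rot [-0.7, 0.2, 0.6] j6 -0.18126677436883223
```

View pics/w9.png

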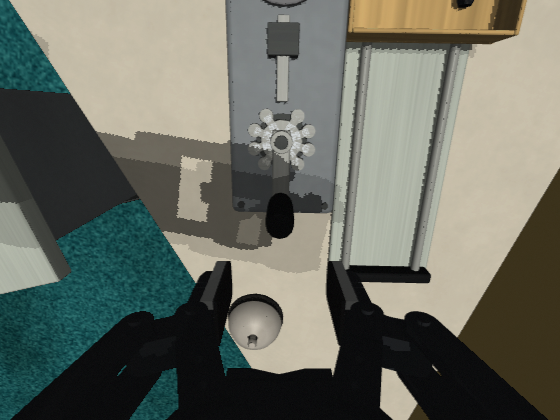

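Run:
```python
from h import *
c=load('w9'); 
for z in (85,95): print(ray(c,282,142,z))
go([487,-90.5,196],t0); print(toolT()[:3,3])
```

```text
[500.98098608 -38.53023171  85.        ]
[501.22058076 -37.56787966  95.        ]
off [0.17, 0.06, 9.72] rot [-0.7, 0.2, 0.6] j6 -0.18126677436883223
[487.29458402 -92.04344248 293.22809098]
```

Emit:
step_arm(
  plan=[
    {"offset":[0.15,0.05,3],"rot":[-0.7,0.2,0.6],"gripper":5},
    {"offset":[0.15,0.05,6],"rot":[-0.7,0.2,0.6],"gripper":5},
    {"offset":[0.15,0.05,8.5],"rot":[-0.7,0.2,0.6],"gripper":5},
    {"offset":[0.15,0.05,9.7],"rot":[-0.7,0.2,0.6],"gripper":5},
    {"offset":[0.15,0.05,9.7],"rot":[-0.7,0.2,0.6],"gripper":5},
    {"offset":[0.15,0.05,9.7],"rot":[-0.7,0.2,0.6],"gripper":3.5},
    {"offset":[0.15,0.05,9.7],"rot":[-0.7,0.2,0.6],"gripper":1},
    {"offset":[0.15,0.05,9.7],"rot":[-0.7,0.2,0.6],"gripper":1},
    {"offset":[0.15,0.05,9.7],"rot":[-0.7,0.2,0.6],"gripper":1},
    {"offset":[0.15,0.05,9.7],"rot":[-0.7,0.2,0.6],"gripper":1},
  ],
  squeeze=40,
)

```text
time_s: 24.45
eef_pos: [486.7, -90.8, 196.9]
ee_rot: [-0.0, 0.79, 0.613, -0.0]
force: [-3.8, -0.0, 5.9]
grip_width: 0.258
grip_force: 38.8
```

Run:
```python
from h import *
s=sense(); print(s['force'],s['grip_width'],s['grip_force'])
go([487,-90.5,196],t0)
```

```text
[-3.77172873 -0.02289337  5.91454676] 0.25840013427262704 38.81326496601105
off [0.04, 0.03, 0.09] rot [-0.0, -0.0, -0.1] j6 -0.1710141532327712
```

Gripped. Now the first half-turn.

Emit:
step_arm(
  plan=[
    {"offset":[0.19,-1.42,0],"rot":[0,0,0],"gripper":1},
    {"offset":[0.74,-2.75,0],"rot":[0,0,0],"gripper":1},
    {"offset":[1.61,-3.89,0],"rot":[0,0,0],"gripper":1},
    {"offset":[2.75,-4.76,0],"rot":[0,0,0],"gripper":1},
    {"offset":[4.08,-5.31,0],"rot":[0,0,0],"gripper":1},
    {"offset":[5.5,-5.5,0],"rot":[0,0,0],"gripper":1},
    {"offset":[6.92,-5.31,0],"rot":[0,0,0],"gripper":1},
    {"offset":[8.25,-4.76,0],"rot":[0,0,0],"gripper":1},
    {"offset":[9.39,-3.89,0],"rot":[0,0,0],"gripper":1},
    {"offset":[10.26,-2.75,0],"rot":[0,0,0],"gripper":1},
    {"offset":[10.81,-1.42,0],"rot":[0,0,0],"gripper":1},
    {"offset":[11,0,0],"rot":[0,0,0],"gripper":1},
  ],
)

```text
time_s: 25.65
eef_pos: [514.5, 16.3, 196.8]
ee_rot: [-0.0, 0.79, 0.613, -0.0]
force: [-3.9, -7.5, 5.8]
grip_width: 0.256
grip_force: 39.8
```

Run:
```python
from h import *
s=sense(); print(s['force'],s['grip_width'],s['grip_force'])
p=487-.247*0; go([487+.247*110,-90.5+.969*110,196],t0)
c=cam('side'); save(c,'side1')
cv2.imwrite('pics/s1.png',cv2.resize(c['color'][130:330,120:380],None,fx=2.6,fy=2.6)[:,:,::-1])
```

```text
[-3.94870916 -7.46925115  5.8446451 ] 0.25600447578725744 39.76458191871643
off [-0.03, -0.03, 0.08] rot [-0.0, -0.0, -0.0] j6 0.0538197861621205
```

View pics/s1.png

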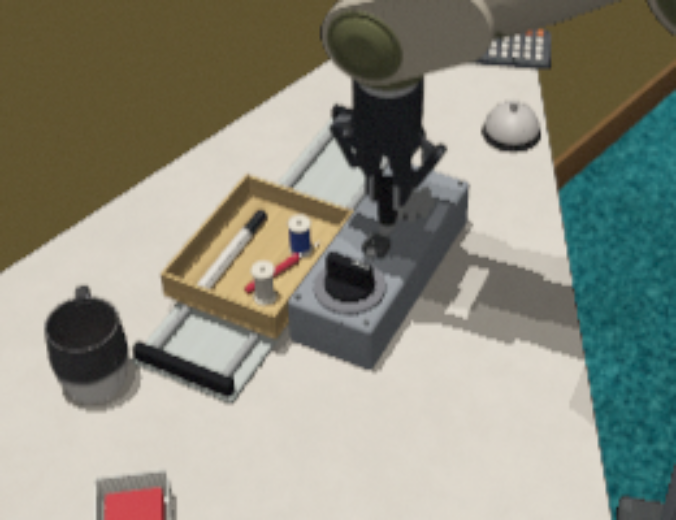

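The tray has moved right with all four things inside and both spools standing. Continuing.

Emit:
step_arm(
  plan=[
    {"offset":[-0.19,1.42,0],"rot":[0,0,0],"gripper":1},
    {"offset":[-0.74,2.75,0],"rot":[0,0,0],"gripper":1},
    {"offset":[-1.61,3.89,0],"rot":[0,0,0],"gripper":1},
    {"offset":[-2.75,4.76,0],"rot":[0,0,0],"gripper":1},
    {"offset":[-4.08,5.31,0],"rot":[0,0,0],"gripper":1},
    {"offset":[-5.5,5.5,0],"rot":[0,0,0],"gripper":1},
    {"offset":[-6.92,5.31,0],"rot":[0,0,0],"gripper":1},
    {"offset":[-8.25,4.76,0],"rot":[0,0,0],"gripper":1},
    {"offset":[-9.39,3.89,0],"rot":[0,0,0],"gripper":1},
    {"offset":[-10.26,2.75,0],"rot":[0,0,0],"gripper":1},
    {"offset":[-10.81,1.42,0],"rot":[0,0,0],"gripper":1},
    {"offset":[-11,0,0],"rot":[0,0,0],"gripper":1},
  ],
)

```text
time_s: 26.9
eef_pos: [487.0, -90.9, 196.9]
ee_rot: [0.001, 0.79, 0.613, 0.001]
force: [3.3, 0.5, 4.7]
grip_width: 0.257
grip_force: 39.7
```

Emit:
step_arm(
  plan=[
    {"offset":[0.19,-1.42,0],"rot":[0,0,0],"gripper":1},
    {"offset":[0.74,-2.75,0],"rot":[0,0,0],"gripper":1},
    {"offset":[1.61,-3.89,0],"rot":[0,0,0],"gripper":1},
    {"offset":[2.75,-4.76,0],"rot":[0,0,0],"gripper":1},
    {"offset":[4.08,-5.31,0],"rot":[0,0,0],"gripper":1},
    {"offset":[5.5,-5.5,0],"rot":[0,0,0],"gripper":1},
    {"offset":[6.92,-5.31,0],"rot":[0,0,0],"gripper":1},
    {"offset":[8.25,-4.76,0],"rot":[0,0,0],"gripper":1},
    {"offset":[9.39,-3.89,0],"rot":[0,0,0],"gripper":1},
    {"offset":[10.26,-2.75,0],"rot":[0,0,0],"gripper":1},
    {"offset":[10.81,-1.42,0],"rot":[0,0,0],"gripper":1},
    {"offset":[11,0,0],"rot":[0,0,0],"gripper":1},
  ],
)

```text
time_s: 28.1
eef_pos: [514.5, 16.3, 196.8]
ee_rot: [-0.0, 0.79, 0.613, -0.0]
force: [-5.0, -7.5, 5.8]
grip_width: 0.256
grip_force: 39.9
```

Run:
```python
from h import *
s=sense(); print(s['force'],s['grip_width'],s['grip_force'])
go([487+.247*110,-90.5+.969*110,196],t0)
```

```text
[-4.97756643 -7.46380709  5.82338962] 0.2562715467233973 39.86480534076691
off [-0.03, -0.03, 0.08] rot [-0.0, -0.0, -0.0] j6 0.05381731953258304
```

Emit:
step_arm(
  plan=[
    {"offset":[-0.74,2.75,0],"rot":[0,0,0],"gripper":1},
    {"offset":[-1.61,3.89,0],"rot":[0,0,0],"gripper":1},
    {"offset":[-2.75,4.76,0],"rot":[0,0,0],"gripper":1},
    {"offset":[-4.08,5.31,0],"rot":[0,0,0],"gripper":1},
    {"offset":[-5.5,5.5,0],"rot":[0,0,0],"gripper":1},
    {"offset":[-6.92,5.31,0],"rot":[0,0,0],"gripper":1},
    {"offset":[-8.25,4.76,0],"rot":[0,0,0],"gripper":1},
    {"offset":[-9.39,3.89,0],"rot":[0,0,0],"gripper":1},
    {"offset":[-10.26,2.75,0],"rot":[0,0,0],"gripper":1},
    {"offset":[-10.81,1.42,0],"rot":[0,0,0],"gripper":1},
    {"offset":[-11,0,0],"rot":[0,0,0],"gripper":1},
    {"offset":[-11,-0.3,0],"rot":[0,0,0],"gripper":1},
  ],
)

```text
time_s: 29.3
eef_pos: [485.0, -90.2, 197.3]
ee_rot: [0.003, 0.79, 0.613, 0.002]
force: [17.8, -4.8, -4.9]
grip_width: 0.255
grip_force: 39.6
```

Emit:
step_arm(
  plan=[
    {"offset":[0,0,0],"rot":[0,0,0],"gripper":1},
    {"offset":[0,0,0],"rot":[0,0,0],"gripper":1},
    {"offset":[0,0,0],"rot":[0,0,0],"gripper":1},
  ],
)

```text
time_s: 29.6
eef_pos: [485.5, -90.3, 197.1]
ee_rot: [0.002, 0.79, 0.613, 0.002]
force: [7.7, -4.3, 0.9]
grip_width: 0.255
grip_force: 40.0
```

Run:
```python
from h import *
s=sense(); print(s['force'],s['grip_width'],s['grip_force'])
go([487,-90.5,196],t0)
```

```text
[ 7.74133899 -4.33663617  0.93396567] 0.25530427253297266 40.02374589443207
off [0.02, 0.15, 0.11] rot [0.3, -0.0, -0.1] j6 -0.17135279953008425
```

Emit:
step_arm(
  plan=[
    {"offset":[0,0,0],"rot":[0,0,0],"gripper":5},
    {"offset":[0,0,0],"rot":[0,0,0],"gripper":5},
    {"offset":[0,0.1,0],"rot":[0,0,0],"gripper":5},
    {"offset":[0,0.1,-3],"rot":[0,0,0],"gripper":5},
    {"offset":[0,0.1,-7],"rot":[0,0,0],"gripper":5},
    {"offset":[0,0.1,-11],"rot":[0,0,0],"gripper":5},
    {"offset":[2,0.5,-11],"rot":[0,0,-8],"gripper":4},
    {"offset":[5,0.5,-11],"rot":[0,0,-16],"gripper":4},
    {"offset":[8,0.5,-11],"rot":[0,0,-24],"gripper":4},
    {"offset":[8,0.5,-11],"rot":[0,0,-24],"gripper":4},
    {"offset":[8,0.5,-11],"rot":[0,0,-24],"gripper":4},
  ],
)

```text
time_s: 30.7
eef_pos: [508.5, -13.6, 305.4]
ee_rot: [-0.001, 0.646, 0.764, -0.0]
force: [-0.3, -0.2, -0.2]
grip_width: 0.469
grip_force: 0.0
```

Run:
```python
from h import *
c=cam('wrist'); save(c,'w10'); P=cloud(c)
m=(P[...,2]>106)&(P[...,2]<120)&(np.linalg.norm(P[...,:2]-[538.5,105.5],axis=-1)<35); q=P[m][:,:2]
w,V=np.linalg.eigh(np.cov(q.T)); print(m.sum(),np.degrees(np.arctan2(V[1,1],V[0,1])),q.mean(0),np.sqrt(12*w))
h=(P[...,2]>148)&(P[...,2]<165)&(np.linalg.norm(P[...,:2]-[487,-90.5],axis=-1)<45); print('grip',h.sum(),P[h].mean(0) if h.any() else 0)
go([538.2,105.3,162],t0+np.pi/2); print(toolT()[:3,3])
```

```text
1309 165.50106426964882 [536.48818726 105.20539511] [14.19869109 51.85777834]
grip 220 [491.60857071 -88.04031776 154.68658957]
off [11.26, 4.94, 14.35] rot [-0.0, -0.1, -66.2] j6 -0.4252072998573126
[508.43874624 -14.15348196 305.37902631]
```

View pics/w10.png

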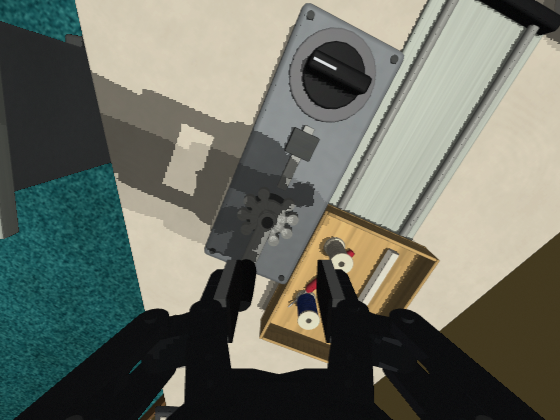

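The knob bar is at -14.5°, so the lock is at 0. The tray is at the right with everything in it. Going to the knob.

Emit:
step_arm(
  plan=[
    {"offset":[2,1,0],"rot":[0,0,-8],"gripper":4},
    {"offset":[5,2,0],"rot":[0,0,-16],"gripper":4},
    {"offset":[8,3.5,0],"rot":[0,0,-24],"gripper":4},
    {"offset":[11.2,4.9,0],"rot":[0,0,-32],"gripper":4},
    {"offset":[11.2,4.9,2],"rot":[0,0,-40],"gripper":4},
    {"offset":[11.2,4.9,4],"rot":[0,0,-48],"gripper":4},
    {"offset":[11.2,4.9,6],"rot":[0,0,-56],"gripper":4},
    {"offset":[11.2,4.9,7],"rot":[0,0,-64],"gripper":4},
    {"offset":[11.2,4.9,8],"rot":[0,0,-66],"gripper":4},
    {"offset":[11.2,4.9,11],"rot":[0,0,-66],"gripper":4},
    {"offset":[11.2,4.9,13],"rot":[0,0,-66],"gripper":4},
    {"offset":[11.2,4.9,14.3],"rot":[0,0,-66],"gripper":4},
  ],
)

```text
time_s: 31.95
eef_pos: [537.7, 103.9, 161.2]
ee_rot: [-0.002, 0.127, 0.992, 0.0]
force: [0.6, 0.6, -0.4]
grip_width: 0.468
grip_force: 0.0
```

Emit:
step_arm(
  plan=[
    {"offset":[0,0,0],"rot":[0,0,0],"gripper":3},
    {"offset":[0,0,0],"rot":[0,0,0],"gripper":0.5},
    {"offset":[0,0,0],"rot":[0,0,0],"gripper":0.5},
    {"offset":[0,0,0],"rot":[0,0,0],"gripper":0.5},
    {"offset":[0,0,0],"rot":[0,0,0],"gripper":0.5},
    {"offset":[0,0,0],"rot":[0,0,7],"gripper":0.5},
    {"offset":[0,0,0],"rot":[0,0,14],"gripper":0.5},
    {"offset":[0,0,0],"rot":[0,0,21],"gripper":0.5},
    {"offset":[0,0,0],"rot":[0,0,28],"gripper":0.5},
    {"offset":[0,0,0],"rot":[0,0,35],"gripper":0.5},
    {"offset":[0,0,0],"rot":[0,0,42],"gripper":0.5},
    {"offset":[0,0,0],"rot":[0,0,42],"gripper":0.5},
  ],
  squeeze=40,
)

```text
time_s: 33.15
eef_pos: [538.1, 104.7, 163.6]
ee_rot: [-0.001, 0.474, 0.881, 0.0]
force: [-1.9, 2.3, 5.8]
grip_width: 0.155
grip_force: 42.4
```

Emit:
step_arm(
  plan=[
    {"offset":[0,0,0],"rot":[0,0,7],"gripper":0.5},
    {"offset":[0,0,0],"rot":[0,0,14],"gripper":0.5},
    {"offset":[0,0,0],"rot":[0,0,21],"gripper":0.5},
    {"offset":[0,0,0],"rot":[0,0,28],"gripper":0.5},
    {"offset":[0,0,0],"rot":[0,0,35],"gripper":0.5},
    {"offset":[0,0,0],"rot":[0,0,42],"gripper":0.5},
    {"offset":[0,0,0],"rot":[0,0,49],"gripper":0.5},
    {"offset":[0,0,0],"rot":[0,0,56],"gripper":0.5},
    {"offset":[0,0,0],"rot":[0,0,63],"gripper":0.5},
    {"offset":[0,0,0],"rot":[0,0,70],"gripper":0.5},
    {"offset":[0,0,0],"rot":[0,0,70],"gripper":0.5},
  ],
)

```text
time_s: 34.25
eef_pos: [537.2, 104.8, 163.6]
ee_rot: [-0.001, 0.893, 0.449, -0.002]
force: [-8.6, 0.8, 9.4]
grip_width: 0.152
grip_force: 43.0
```

Run:
```python
from h import *
s=sense(); print(s['force'],s['wrist_torque'],s['joints'][5],s['grip_force'],s['grip_width'])
T=toolT(); print(np.degrees(np.arctan2(T[1,1],T[0,1])))
```

```text
[-8.64164964  0.77571219  9.42364161] [ 0.22422029  1.45441689 -0.00805509] 0.6161303428031542 43.04606258869171 0.15204181839696118
-36.580056998267715
```

Emit:
step_arm(
  plan=[
    {"offset":[0,0,0],"rot":[0,0,7],"gripper":0.5},
    {"offset":[0,0,0],"rot":[0,0,14],"gripper":0.5},
    {"offset":[0,0,0],"rot":[0,0,20],"gripper":0.5},
    {"offset":[0,0,0],"rot":[0,0,25],"gripper":0.5},
    {"offset":[0,0,0],"rot":[0,0,28],"gripper":0.5},
    {"offset":[0,0,0],"rot":[0,0,30],"gripper":0.5},
    {"offset":[0,0,0],"rot":[0,0,30],"gripper":0.5},
  ],
)

```text
time_s: 34.95
eef_pos: [537.4, 105.4, 163.7]
ee_rot: [-0.001, 0.979, 0.205, -0.001]
force: [-7.3, 3.6, 8.7]
grip_width: 0.153
grip_force: 67.1
```

Run:
```python
from h import *
s=sense(); print(s['force'],s['wrist_torque'],s['joints'][5],s['grip_force'],s['grip_width'])
T=toolT(); print(np.degrees(np.arctan2(T[1,1],T[0,1])))
```

```text
[-7.30187628  3.55287402  8.69577341] [0.68677503 0.99312676 1.05686873] 1.1354251178448573 67.14868096634746 0.15299533318128214
-66.286113952245
```

At the stop (torque 1.06 N m). Release and check.

Emit:
step_arm(
  plan=[
    {"offset":[0,0,0],"rot":[0,0,0],"gripper":4},
    {"offset":[0,0,0],"rot":[0,0,0],"gripper":4},
    {"offset":[0,0,0],"rot":[0,0,0],"gripper":4},
    {"offset":[0,0,-4],"rot":[0,0,0],"gripper":4},
    {"offset":[0,0,-9],"rot":[0,0,0],"gripper":4},
    {"offset":[0,0,-14],"rot":[0,0,0],"gripper":4},
    {"offset":[-4,-4,-15],"rot":[0,0,0],"gripper":4},
    {"offset":[-8,-8,-15],"rot":[0,0,0],"gripper":4},
    {"offset":[-12,-8,-15],"rot":[0,0,0],"gripper":4},
    {"offset":[-12,-8,-15],"rot":[0,0,0],"gripper":4},
    {"offset":[-12,-8,-15],"rot":[0,0,0],"gripper":4},
  ],
)

```text
time_s: 36.05
eef_pos: [396.0, 129.8, 313.5]
ee_rot: [-0.001, 0.979, 0.204, 0.0]
force: [-0.5, -0.1, 0.6]
grip_width: 0.466
grip_force: 0.0
```

Run:
```python
from h import *
c=cam('wrist'); P=cloud(c); T=toolT(); print(T[:3,3])
d=cam('side'); Q=cloud(d); save(d,'side2'); save(c,'w11')
for n,A in (('w',P),('side',Q)):
    m=(A[...,2]>106)&(A[...,2]<120)&(np.linalg.norm(A[...,:2]-[538.5,105.5],axis=-1)<35); q=A[m][:,:2]
    if m.sum()>40:
        w,V=np.linalg.eigh(np.cov(q.T)); print(n,m.sum(),np.degrees(np.arctan2(V[1,1],V[0,1])),np.sqrt(12*w))
    h=(A[...,2]>148)&(A[...,2]<165)&(np.linalg.norm(A[...,:2]-[487,-90.5],axis=-1)<45); print('grip',h.sum(),A[h].mean(0) if h.any() else 0)
a=cv2.resize(d['color'][130:290,170:350],None,fx=2.2,fy=2.2); b=cv2.resize(c['color'],None,fx=.7,fy=.7)
o=np.zeros((352,800,3),np.uint8); o[:a.shape[0],:396]=a; o[:b.shape[0],400:792]=b; cv2.imwrite('pics/f.png',o[:,:,::-1])
```

```text
[396.85490749 129.7607804  313.43529001]
w 1327 -152.02349460682743 [14.25967183 52.00189497]
grip 154 [482.46211273 -81.97061599 151.58810052]
side 98 -150.81976712074407 [15.71828033 53.55909587]
grip 35 [488.96935211 -84.83630579 154.7808636 ]
```

View pics/f.png

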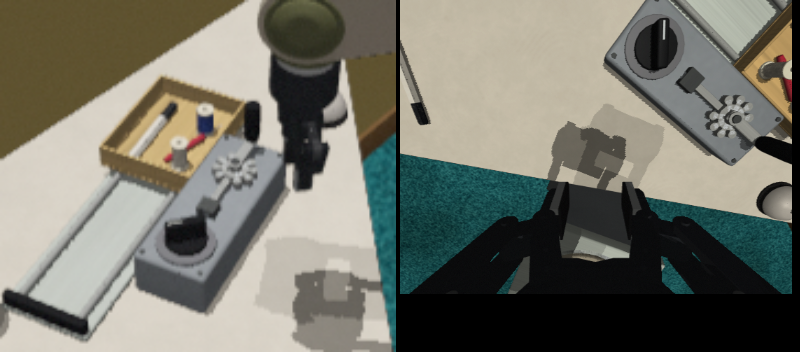

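The knob reads 137.5°, which is 2.40 rad. The bolt is home, the tray is at the right end with all four things in it, and the arm is clear.

```bash
python3 -c "
from rig import *
print(finish_job())"
```

```text
the job is handed in; nothing more can be done
None
```

I handed the job in; no verdict came back. The marker, seam ripper and both spools are in the tray at its right end stop, the knob measures 2.40 rad (its clockwise stop), and the bell and calculator were not touched.

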